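# Hang the nesting ink pans on the drying hook

### The job

Hang the three ink pans on the drying hook by the holes in their back walls, the largest first, then the middle one nested inside it, then the smallest inside that. Push each one back along the peg until it beds against the spring pad or the pan behind it, firmly enough to feel the pad give (about 10 N, never more than 25 N), before letting go of it, and leave all three hanging with no gaps between their backs. Do not tip a pan over, and leave the jars, roller, ink knife and pot where they are.

Things in the scene. Friction and masses are not known exactly. Their poses are not given: they have to be found in the camera images.
- rack: drying hook, fixed: wooden base 160 x 190 x 16 mm, 50 mm wide upright at the rear (front face x = +44 mm, 158 mm high), and a level round steel peg 12 mm thick, axis 150 mm above the table at y = 0, straight from the upright to x = -85 mm, then bent up. Origin at table level under the peg; x to the rear along the peg, y left, z up. Load on it must stay under 25 N
- peg_seat (a point): point on the peg's axis at rack x = 0. A black rubber backing pad, 56 x 56 mm (10 mm above to 46 mm below the axis), surrounds the peg near here, springy: 3 N per mm over 13 mm. It is clamped at another depth each time: its front face at rest is anywhere from x = -22 to 0 mm in the rack frame and is NOT measured; find it by touch
- hook_tip (a point): centre of the round upturned end of the peg (12 mm thick): rack x = -95 mm, y = 0, 158 mm above the table, so 8 mm above the peg's axis. To pass it, hold a pan about 14 mm higher than it will hang, then lower it behind it
- pan_large: large ink pan of three alike, bare aluminium, 220 g +-25%, standing upright: back wall 5 mm thick, 130 wide, 108 high; from it a bottom and two side walls (4 mm thick, sides 60 high) stick out 42 mm to -x; no front or top. Origin: underside, mid-width, rear face of the back wall (wall fills x = -5 to 0 mm). x to the rear, y along the width, z up. 
- pan_large_eye (a point): point in the hole of the large pan's back wall, mid-thickness (x = -2.5 mm), 92 mm above the underside; lies on the peg's axis when hung. The hole is 24 mm wide, runs from 28 mm below this point to 8.5 mm above it, with a roof-shaped 90 degree top that centres on the peg
- pan_large_tab (a point): centre of the large pan's grip tab, upright in the middle of the back wall's top: 30 mm wide (y), 40 mm high (20 up and down from here), 5 mm thick; this point is 128 mm above the underside. Take it from above by its two side edges, so that the fingers clear the tabs of pans already hung
- pan_medium: medium ink pan of three alike, bare aluminium, 190 g +-25%, standing upright: back wall 5 mm thick, 117 wide, 101.5 high; from it a bottom and two side walls (4 mm thick, sides 60 high) stick out 42 mm to -x; no front or top. Origin: underside, mid-width, rear face of the back wall (wall fills x = -5 to 0 mm). x to the rear, y along the width, z up. Nested and hung it has 2.5 mm play at each side and below; back walls touch (5 mm pitch)
- pan_medium_eye (a point): point in the hole of the medium pan's back wall, mid-thickness (x = -2.5 mm), 85.5 mm above the underside; lies on the peg's axis when hung. The hole is 24 mm wide, runs from 28 mm below this point to 8.5 mm above it, with a roof-shaped 90 degree top that centres on the peg
- pan_medium_tab (a point): centre of the medium pan's grip tab, upright in the middle of the back wall's top: 44 mm wide (y), 40 mm high (20 up and down from here), 5 mm thick; this point is 121.5 mm above the underside. Take it from above by its two side edges, so that the fingers clear the tabs of pans already hung
- pan_small: small ink pan of three alike, bare aluminium, 160 g +-25%, standing upright: back wall 5 mm thick, 104 wide, 95 high; from it a bottom and two side walls (4 mm thick, sides 60 high) stick out 42 mm to -x; no front or top. Origin: underside, mid-width, rear face of the back wall (wall fills x = -5 to 0 mm). x to the rear, y along the width, z up. Nested and hung it has 2.5 mm play at each side and below; back walls touch (5 mm pitch)
- pan_small_eye (a point): point in the hole of the small pan's back wall, mid-thickness (x = -2.5 mm), 79 mm above the underside; lies on the peg's axis when hung. The hole is 24 mm wide, runs from 28 mm below this point to 8.5 mm above it, with a roof-shaped 90 degree top that centres on the peg
- pan_small_tab (a point): centre of the small pan's grip tab, upright in the middle of the back wall's top: 58 mm wide (y), 40 mm high (20 up and down from here), 5 mm thick; this point is 115 mm above the underside. Take it from above by its two side edges, so that the fingers clear the tabs of pans already hung
- jar_a: bystander, leave alone: black ink jar with black cap, 68 mm across, 75 mm high; origin at the middle of its underside
- jar_b: bystander, leave alone: yellow ink jar with black cap, 60 mm across, 65 mm high; origin at the middle of its underside
- jar_c: bystander, leave alone: white ink jar with white cap, 68 mm across, 85 mm high; origin at the middle of its underside
- brayer: bystander, leave alone: ink roller (black roller 100 mm wide, 34 mm high, wooden handle), lying flat, about 200 mm long; origin at the middle of its underside
- ink_knife: bystander, leave alone: spatula-shaped ink knife lying flat; origin at the middle of its underside
- brush_pot: bystander, leave alone: empty open steel pot, 84 mm across, 100 mm high; origin at the middle of its underside

How it is judged:
By the outcome, as a careful person would: the job done as asked, in the order asked, and still so for the second after the job is handed in, with the robot touching nothing.
It also fails if it takes over 72 s, if anything falls off the work surface, if the arm or the gripper's body presses on something with over 40 N, if the wrist force passes 120 N, or if a joint passes its speed limit or range.

### The arm

A 6-joint arm with a two-finger parallel gripper is mounted at the origin on the work surface. World frame = base frame: x ahead of the robot, y to its left, z up, the work surface at z = 0. Lengths are in m, angles in rad, forces in N, time in s.
With the tool pointing down it reaches from about 0.35 to 0.975 m from the base axis. Payload 4.9 kg.
Tool frame: the origin (TCP) lies on the centre line of the jaws, within the pads' length; the fingertips stand 14 mm ahead of it and the grasp point (between the pads) lies 5 mm behind it; y points along the fingers, z is the direction in which the jaws open and shut, and the axes are right-handed (so a half turn about y gives the same grasp; the last joint's range is limited). The gripper opens to 85 mm and grips with 20 to 120 N. Pads are 22 mm wide; open, the fingers measure 114 mm over their backs; the gripper's body (76 mm by 85 mm) begins 54 mm behind the grasp point. The pads swing forward as they close: fully open they stand 13 mm farther back than shut.
Start: joints at [1.052, 0.053, 1.613, -0, 1.476, -0.119], TCP at [0.243, 0.576, 0.208] pointing down, gripper open.
Joint ranges: [-3.01, 3.01], [-1.01, 2.22], [0.06, 2.58], [-1.02, 4.17], [0.09, 2.62], [-3.14, 3.14]. Speed limits (rad/s): [2.57, 2.57, 3.14, 3.14, 3.14, 3.14].

### API

Orientations are given as a rotation vector (axis times angle).
In Python, from station import ctrl gives the robot as it stands.
- The arm moves only by the tool servo_tool, never from a script. Its arguments are lists of equal length, an entry for each row: "delta_pos": the shift along the tool's x, y, z in m, a list of three; "dr": the turn, a rotation vector about the tool's x, y, z in degrees, a list of three; "grip": the opening, from 0 (shut) to 1 (fully open). In form: {"delta_pos": [[x, y, z], ...], "dr": [[rx, ry, rz], ...], "grip": [grip, ...]}. A call has 1 to 5 rows; each row shifts and turns the pose as measured when the row begins, along the tool's axes as they then stand; what a row does not reach is not made up. A row lasts 1/8 s, in which the tool goes at most 62.5 mm and 10.7 degrees, less where a joint would pass 70% of its speed; a pose out of reach is approached as far as the arm can. A call is refused whole if a number of a shift passes 0.0625 or a number of a turn 10.7, either way. A call with a gripper value outside its range is refused whole. The fingers move at their own pace and stop on an object; "grip_force" is the grip in N (left out, the last holds). Time passes only in rows, so rows that do not move let the fingers close. It gives the time, the measured TCP pose, the force and the opening at its end, in the units of the state.
- ctrl.get_obs(): the state, without advancing time (a new reading comes with each control period).
- ctrl.get_image(name): name is "side" or "top" or "wrist"; returns the picture (384x512x3 uint8, red, green, blue); there is no depth.
- ctrl.camera_params(name): a dict with "fovy" (degrees; the focal length in pixels is half the picture's height over the tangent of half this angle, whatever the lens; pixels are square), "cx", "cy" (the principal point, pixels), "k1" (the pictures are not rectified: a ray, as slopes to the right and down, at radius r is drawn at 1 + k1 r^2 times it, then the intrinsics apply), "eye" and "rotation" of the camera in the world. Camera axes: x right, y down, z forward; pixel columns grow to the right and rows downward; lengths in m; the calibration is good to about 2 mm. A picture is of the moment at which its call begins: read the wrist's pose just before it. camera_params takes no time and is no camera call; for the wrist camera it gives the pose at the moment of the call.
- ctrl.finish_job(): hands the job in, once; it reports no verdict.
Trained networks look in the newest picture that a camera, given by its name, has taken for a name from the list of things; names that differ only in an ending like _2 or _b are one class to them, and where a whole thing is asked for, a point or a joint stands for the part that bears it (a point fixed in the world has none). Each returns a list of dicts, best first, with "score" (0 to 1); they miss things now and then, are a little off and sometimes report something else, mostly with a low value. They report only what shows in the picture. A call takes as long as a camera call.
- ctrl.masks_of(camera, label): "pixels" (384x512 bool, what is visible of it) and "extent" ([left, top, right, bottom] in pixels, round what is visible of it).
The state is a dict: "t": time; "q": joint angles; "dq": joint speeds; "effort": joint torques, N m; "tool_pos": TCP position; "tool_rot": TCP orientation; "contact_force": force on the tool from outside, world axes, zero at the start; "wrist_torque": the same for the moment, N m; "opening": finger opening in m.
Only numpy, scipy, OpenCV 4.12 (cv2) and the standard library are available. Lean on these libraries where they do the work, as an engineer would, in place of code of your own. Each camera call takes 0.05 s, during which the arm holds its last target.

## Working session

There is one attempt and no reset: what is moved stays moved. The work goes in short steps, Python scripts to look and compute and a tool call to move; the robot and the scene stay as the last step left them, time stands still between calls to the robot, and variables do not carry over. Pictures are saved under pics/ and viewed, and the job is handed in when it is done.

Besides the shell and the picture viewer there is one more tool, called after "Emit:" by a JSON object that holds its "name" and its "arguments". servo_tool: Moves the arm, as the interface text tells. Its arguments: {"type":"object","properties":{"delta_pos":{"type":"array","items":{"type":"array","items":{"type":"number"}}},"dr":{"type":"array","items":{"type":"array","items":{"type":"number"}}},"grip":{"type":"array","items":{"type":"number"}},"grip_force":{"type":"number"}},"required":["delta_pos","dr","grip"]}

```bash
mkdir -p pics; ls; python3 - <<'E'
from station import ctrl
import cv2,numpy as np
o=ctrl.get_obs(); print(o)
for c in ("side","top","wrist"):
    im=ctrl.get_image(c); cv2.imwrite(f"pics/{c}0.png",im[:,:,::-1]); print(c,ctrl.camera_params(c))
E
```

```text
pics
{'t': 0.0, 'q': array([ 1.05202367e+00,  5.33729656e-02,  1.61429302e+00, -4.57272453e-05,
        1.47601726e+00, -1.19004058e-01]), 'dq': array([ 0.00056109, -0.00153145,  0.00019315,  0.00036051,  0.00017589,
       -0.00073326]), 'effort': array([-3.79379399e-04, -3.93690491e+01, -3.70174956e+01, -6.42017562e-05,
        7.05795974e-03, -7.86614976e-06]), 'tool_pos': array([0.24292956, 0.57512042, 0.20665368]), 'tool_rot': array([-1.54995753,  0.31416534, -0.31319817]), 'contact_force': array([ 0.36437878, -0.30287746,  0.34381796]), 'wrist_torque': array([ 0.01864684,  0.01348493, -0.0361591 ]), 'opening': 0.08523648498920558}
side {'fovy': 54.59906526167393, 'cx': 255.15367295865227, 'cy': 193.22992385938568, 'k1': -0.10758941044259669, 'eye': array([-0.06537819, -0.52288428,  0.90861411]), 'rotation': array([-2.19278961,  0.93815355, -0.40824075])}
top {'fovy': 50.79754894055138, 'cx': 259.71252574213895, 'cy': 188.2209408872188, 'k1': -0.024410654300992048, 'eye': array([0.23565604, 0.0044724 , 1.34149833]), 'rotation': array([-2.14287064,  2.06385858, -0.23782622])}
wrist {'fovy': 62.97025131923467, 'cx': 261.98422213729657, 'cy': 193.72059686340668, 'k1': -0.06840073527918789, 'eye': array([0.17240739, 0.60577788, 0.37340718]), 'rotation': array([2.39622688, 1.58986418, 0.24436447])}
```

View pics/side0.png

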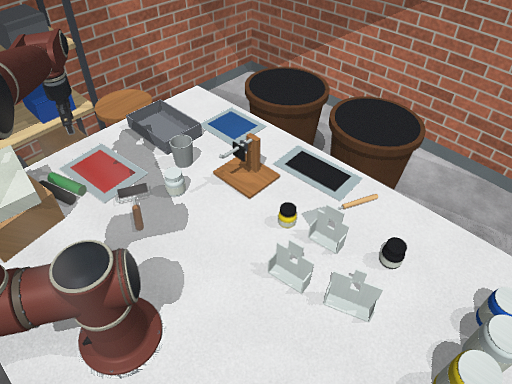

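View pics/top0.png

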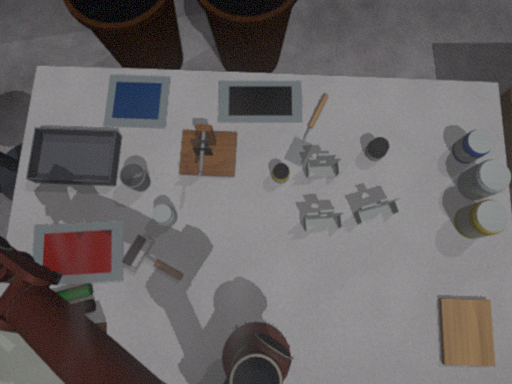

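View pics/wrist0.png

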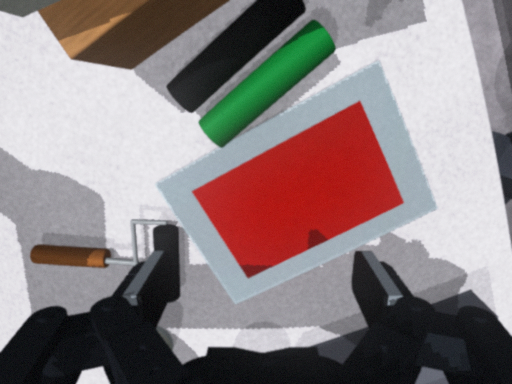

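```bash
cat > h.py <<'E'
from station import ctrl
import cv2,numpy as np
from scipy.spatial.transform import Rotation as R
from scipy.optimize import minimize
def proj(P,cp):
    Rm=R.from_rotvec(cp['rotation']).as_matrix()
    c=(np.asarray(P,float)-cp['eye'])@Rm
    f=192/np.tan(np.radians(cp['fovy']/2))
    s=c[:,:2]/c[:,2:]; s=s*(1+cp['k1']*(s**2).sum(1,keepdims=True))
    return s*f+[cp['cx'],cp['cy']]
def ray(uv,cp):
    f=192/np.tan(np.radians(cp['fovy']/2))
    d=(np.asarray(uv,float)-[cp['cx'],cp['cy']])/f; s=d.copy()
    for _ in range(20): s=d/(1+cp['k1']*(s**2).sum())
    v=R.from_rotvec(cp['rotation']).as_matrix()@np.r_[s,1]; return v/v[2]
def onz(uv,cp,z):
    v=ray(uv,cp); return cp['eye']+v*(z-cp['eye'][2])/v[2]
def box(x0,x1,y0,y1,z0,z1): return np.array([[x,y,z] for x in(x0,x1) for y in(y0,y1) for z in(z0,z1)])
def prism(yz,x0,x1): return np.array([[x,y,z] for x in(x0,x1) for y,z in yz])
def pan(w,h,tw):
    e=h-.016; W=w/2; t=h+.040
    b=[box(-.005,0,-W,-.012,0,h),box(-.005,0,.012,W,0,h),box(-.005,0,-.012,.012,0,e-.028)]
    # roof
    for s in(1,-1): b.append(prism([(s*.012,e-.0035),(s*.012,h),(0,h),(0,e+.0085)],-.005,0))
    b.append(box(-.005,0,-tw/2,tw/2,h,t))
    b+= [box(-.047,-.005,-W,W,0,.004),box(-.047,-.005,-W,-W+.004,0,.06),box(-.047,-.005,W-.004,W,0,.06)]
    return b
MOD={'pan_large':pan(.130,.108,.030),'pan_medium':pan(.117,.1015,.044),'pan_small':pan(.104,.095,.058),
 'rack':[box(-.09,.07,-.095,.095,0,.016),box(.044,.07,-.025,.025,.016,.158),box(-.085,.044,-.006,.006,.144,.156)]}
def tf(b,x,y,a,z=0):
    c,s=np.cos(a),np.sin(a); return b@np.array([[c,s,0],[-s,c,0],[0,0,1]])+[x,y,z]
SS=4
def render(m,p,cp):
    im=np.zeros((384*SS,512*SS),np.uint8)
    for b in m:
        u=proj(tf(b,*p),cp)*SS+(SS-1)/2
        cv2.fillConvexPoly(im,cv2.convexHull(u.astype(np.float32)).round().astype(np.int32),255)
    return cv2.resize(im,(512,384),interpolation=cv2.INTER_AREA)/255.
def wire(img,m,p,cp,col=(0,0,255),k=3):
    for b in m:
        u=((proj(tf(b,*p),cp)+.5)*k).round().astype(int)
        n=len(b)//2
        for i in range(len(b)):
            for j in range(i):
                if len(b)==8 and (np.abs(b[i]-b[j])>1e-9).sum()==1: cv2.line(img,tuple(map(int,u[i])),tuple(map(int,u[j])),col,1)
def fit(m,obs,p0):
    def c(p): return sum(((render(m,p,cp)-mk)**2).sum() for mk,cp in obs)
    best=None
    for da in (-.2,0,.2):
        s=np.array([p0,np.add(p0,[.02,0,0]),np.add(p0,[0,.02,0]),np.add(p0,[0,0,.15])],float); s[:,2]+=da
        r=minimize(c,np.add(p0,[0,0,da]),method='Nelder-Mead',options=dict(initial_simplex=s,xatol=2e-4,fatol=.05,maxiter=200))
        if best is None or r.fun<best.fun: best=r
    return best.x,best.fun
E
python3 - <<'E'
from h import *
import pickle
D={}
for c in("side","top"):
    im=ctrl.get_image(c)
    for n in("pan_large","pan_medium","pan_small","rack"):
        r=ctrl.masks_of(c,n)
        for q in r[:4]: print(c,n,round(q['score'],2),q['extent'],q['pixels'].sum())
        D[c,n]=r
    D[c]=(im,ctrl.camera_params(c))
pickle.dump(D,open('d0.pkl','wb')); print(ctrl.get_obs()['t'])
im=D['side'][0][170:340,190:400][:,:,::-1]; cv2.imwrite('pics/sc.png',cv2.resize(im,None,fx=3.5,fy=3.5,interpolation=cv2.INTER_CUBIC))
im=D['top'][0][100:250,170:410][:,:,::-1]; cv2.imwrite('pics/tc.png',cv2.resize(im,None,fx=3.2,fy=3.2,interpolation=cv2.INTER_CUBIC))
E
```

```text
side pan_large 0.71 [325.2, 268.7, 384.8, 324.3] 1998
side pan_medium 0.77 [267.3, 236.8, 314.3, 294.5] 1541
side pan_small 0.88 [308.6, 200.9, 349.9, 251.4] 1234
side pan_small 0.72 [323.2, 268.8, 383.3, 324.3] 2010
side rack 0.74 [213.2, 132.2, 281.3, 196.2] 2305
side rack 0.67 [326.4, 267.2, 382.9, 323.0] 2004
top pan_large 0.82 [353.0, 198.2, 401.8, 222.7] 718
top pan_small 0.83 [307.5, 156.1, 339.0, 179.7] 732
top rack 0.78 [179.2, 124.6, 236.0, 181.0] 2602
0.65
```

View pics/sc.png

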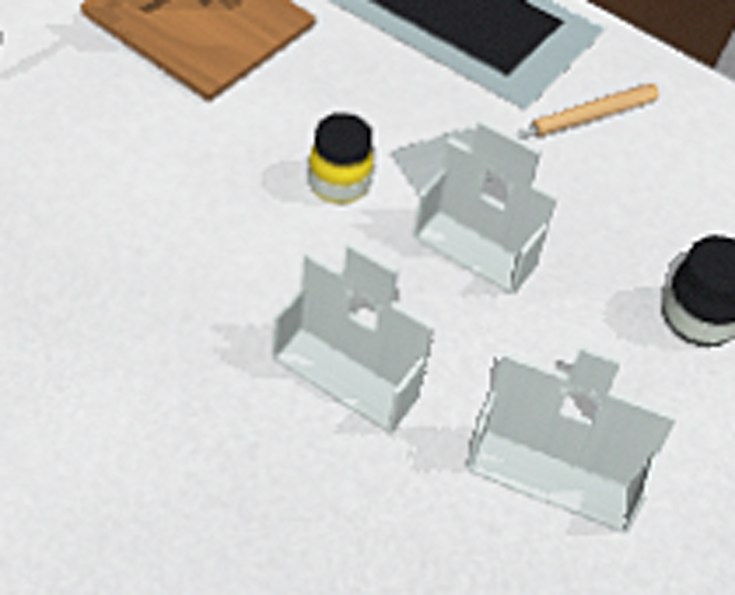

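View pics/tc.png

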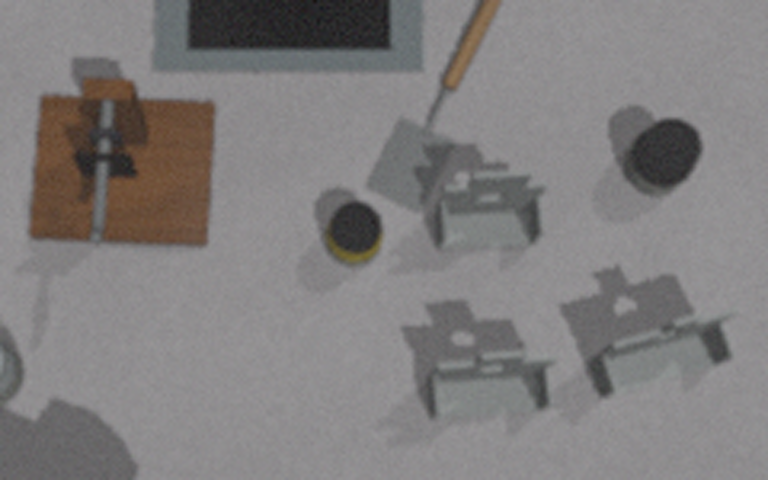

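```bash
python3 - <<'E'
from h import *
import pickle
D=pickle.load(open('d0.pkl','rb'))
out={}
for n in MOD:
    for cams in (("side","top"),("side",),("top",)):
        obs=[(D[c,n][0]['pixels'].astype(float),D[c][1]) for c in cams if D.get((c,n))]
        if not obs: continue
        if (cams==('top',)): p0=out[n]
        elif n in out: p0=out[n]
        else:
            mk,cp=obs[0]; v,u=np.nonzero(mk); q=onz((u.mean(),v.mean()),cp,.04); p0=[q[0],q[1],0]
        p,f=fit(MOD[n],obs,p0); out.setdefault(n,p); print(n,cams,p.round(4),np.degrees(p[2]).round(1),round(f),[round(m.sum()) for m,_ in obs])
pickle.dump(out,open('p0.pkl','wb'))
for c,(y0,y1,x0,x1) in (('side',(120,340,190,400)),('top',(100,250,170,410))):
    im=cv2.resize(D[c][0][:,:,::-1],None,fx=3,fy=3,interpolation=cv2.INTER_CUBIC)
    for n in out: wire(im,MOD[n],out[n],D[c][1])
    cv2.imwrite(f'pics/w_{c}.png',im[3*y0:3*y1,3*x0:3*x1][:600])
E
```

```text
pan_large ('side', 'top') [ 0.4909 -0.3683  0.3406] 19.5 161 [1998, 718]
pan_large ('side',) [ 0.4911 -0.368   0.3342] 19.2 95 [1998]
pan_large ('top',) [ 0.4901 -0.3701  0.3392] 19.4 55 [718]
pan_medium ('side', 'top') [ 0.4519 -0.1955  0.093 ] 5.3 92 [1541]
pan_medium ('side',) [ 0.4519 -0.1955  0.093 ] 5.3 92 [1541]
pan_small ('side', 'top') [ 0.6304 -0.196   0.0821] 4.7 157 [1234, 732]
pan_small ('side',) [ 0.6306 -0.1948  0.0835] 4.8 82 [1234]
pan_small ('top',) [ 0.6326 -0.1976  0.1248] 7.2 46 [732]
rack ('side', 'top') [ 0.667   0.1929 -0.0033] -0.2 740 [2305, 2602]
rack ('side',) [0.6607 0.1984 0.1264] 7.2 416 [2305]
rack ('top',) [ 0.6668  0.1914 -0.0174] -1.0 260 [2602]
```

View pics/w_side.png

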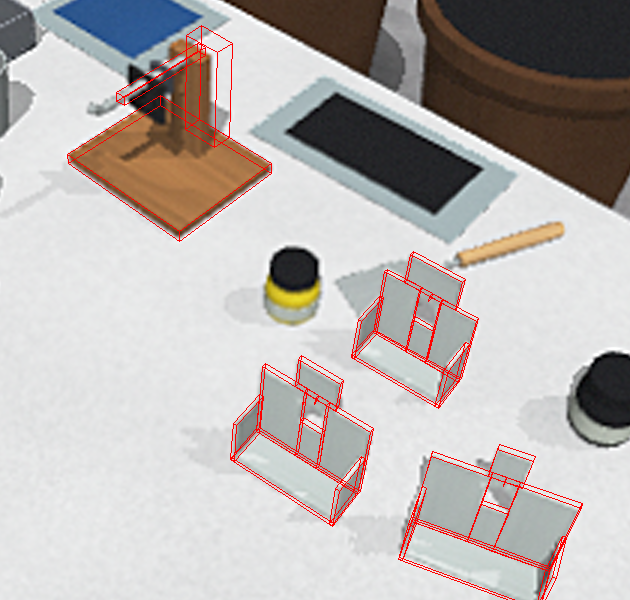

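View pics/w_top.png

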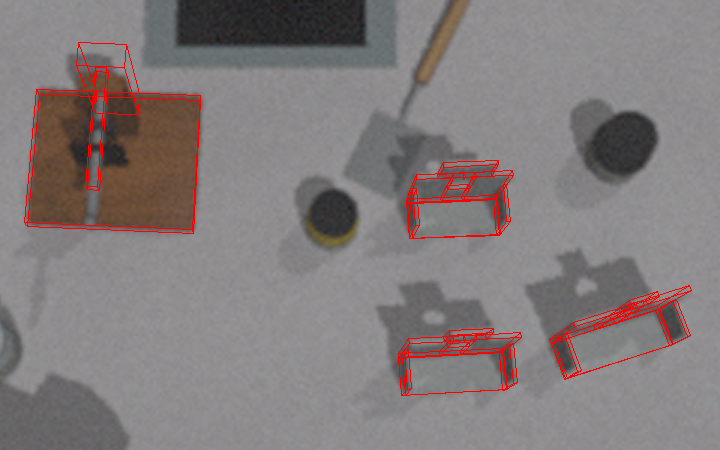

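```bash
python3 - <<'E'
from h import *
import pickle
D=pickle.load(open('d0.pkl','rb'))
for c,(y0,y1,x0,x1) in (('side',(125,201,206,288)),('top',(118,190,172,244))):
    im=D[c][0][y0:y1,x0:x1,::-1]; k=7
    im=cv2.resize(im,None,fx=k,fy=k,interpolation=cv2.INTER_CUBIC)
    for x in range(x0+(-x0)%10,x1,10): cv2.putText(im,str(x),(int((x-x0+.5)*k),10),0,.35,(0,0,255)); cv2.line(im,(int((x-x0+.5)*k),12),(int((x-x0+.5)*k),18),(0,0,255))
    for y in range(y0+(-y0)%10,y1,10): cv2.putText(im,str(y),(0,int((y-y0+.5)*k)),0,.35,(0,0,255)); cv2.line(im,(25,int((y-y0+.5)*k)),(32,int((y-y0+.5)*k)),(0,0,255))
    cv2.imwrite(f'pics/r_{c}.png',im)
E
```

```text
(no output)
```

View pics/r_side.png

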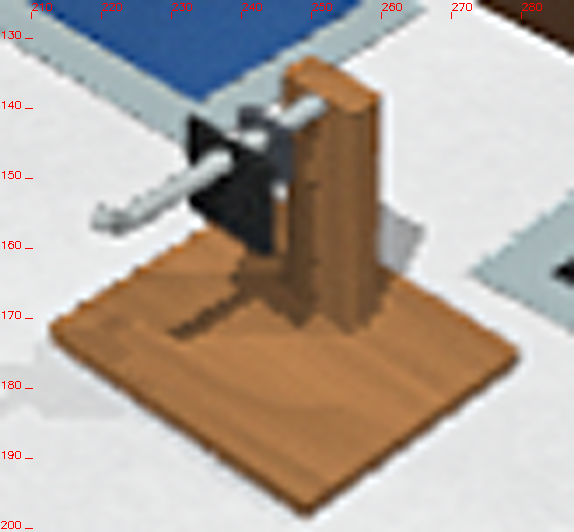

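View pics/r_top.png

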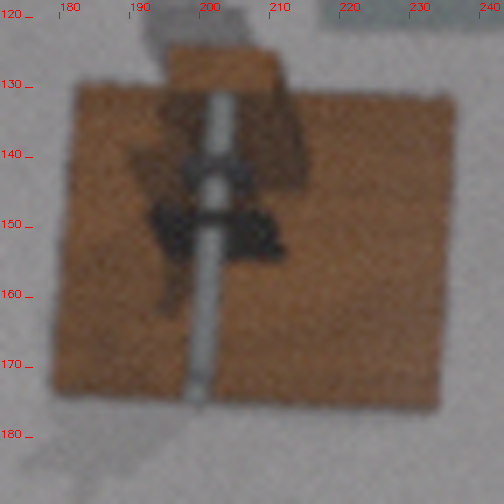

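```bash
python3 - <<'E'
from h import *
import pickle
from scipy.optimize import least_squares
D=pickle.load(open('d0.pkl','rb'))
def pts(b): 
    F,B=b-.08,b+.08
    return dict(side=[((-.095,0,.158),(220,156)),((.044,0,.15),(251.5,139.4)),((B,.095,.016),None),((F,.095,.016),(212.9,171.4)),((B,-.095,.016),(279.6,174.8)),((F,-.095,.016),(249.1,196.6))],
     top=[((-.095,0,.158),(199.3,173)),((.044,0,.15),(203.1,131)),((B,.095,.016),(182.4,129.5)),((B,-.095,.016),(236.5,131.2)),((F,.095,.016),(178.9,174.1)),((F,-.095,.016),(234.4,175.8))])
def res(p,cams=('side','top'),full=False):
    r=[]
    for c in cams:
        for q,uv in pts(p[3])[c]:
            if uv: r.append(proj(tf(np.array([q]),*p[:3]),D[c][1])[0]-uv)
    return np.ravel(r)
for cams in (('side','top'),('side',),('top',)):
    s=least_squares(res,[.65,.19,0,0],args=(cams,),loss='soft_l1'); print(cams,s.x.round(4),np.degrees(s.x[2]).round(2)); print(res(s.x,cams).reshape(-1,2).round(1).tolist())
E
```

```text
('side', 'top') [ 0.6389  0.1909 -0.0038  0.0173] -0.22
[[1.2, -0.0], [-0.2, 0.2], [-0.8, -0.4], [0.7, -0.4], [0.3, 0.2], [0.3, 0.4], [0.1, 0.1], [-0.3, -0.1], [0.2, 0.4], [-0.7, -0.3], [-0.3, 0.3]]
('side',) [ 0.6374  0.1911 -0.0172  0.0188] -0.99
[[0.6, -0.0], [-0.4, 0.4], [-0.7, -0.7], [0.7, -0.1], [-0.2, 0.2]]
('top',) [0.6396 0.1906 0.0019 0.017 ] 0.11
[[0.6, 0.2], [0.2, -0.1], [-0.4, -0.1], [0.1, 0.1], [-0.6, -0.2], [-0.0, 0.1]]
```

```bash
cat >> h.py <<'E'
HT={'pan_large':.128,'pan_medium':.1215,'pan_small':.115}
def Rt(yaw): # tool x fwd, y down, z left, rotated by yaw
    return R.from_euler('z',yaw)*R.from_matrix(np.array([[1,0,0],[0,0,1],[0,-1,0]]).T.T if False else np.column_stack([[1,0,0],[0,0,-1],[0,1,0]]))
def plan(pos,yaw,step=.055,rstep=9.,n=None):
    o=ctrl.get_obs(); p=o['tool_pos'].copy(); r=R.from_rotvec(o['tool_rot'])
    T=Rt(yaw); d=np.asarray(pos)-p; w=(T*r.inv()).as_rotvec()
    n=n or int(max(1,np.ceil(np.linalg.norm(d)/step),np.ceil(np.degrees(np.linalg.norm(w))/rstep)))
    print('pos',p.round(4),'yawerr',np.degrees(w).round(2),'d',d.round(4),'n',n,'t',o['t'],'F',o['contact_force'].round(1),'M',o['wrist_torque'].round(2),'op',round(o['opening'],4))
    dw=R.from_rotvec(w/n); P=[];A=[]
    for i in range(n):
        P.append(r.inv().apply(d/n).round(4).tolist()); A.append(np.degrees((r.inv()).apply(w/n)).round(2).tolist()); r=dw*r
    for i in range(0,n,5): print('"delta_pos":',P[i:i+5],'"dr":',A[i:i+5])
def tabpos(p,n,dz=0): return tf(np.array([[-.0025,0,HT[n]+dz]]),*p)[0]
E
python3 - <<'E'
from h import *
o=ctrl.get_obs(); print(R.from_rotvec(o['tool_rot']).as_matrix().round(3))
p=(.4909,-.3683,.3406); t=tabpos(p,'pan_large'); print(t)
plan(t+[0,0,.10],p[2])
E
```

```text
[[ 0.921  0.     0.389]
 [-0.389  0.     0.921]
 [-0.    -1.     0.   ]]
[ 0.48854361 -0.36913513  0.128     ]
pos [0.2433 0.5757 0.2079] yawerr [-0.   -0.   42.42] d [ 0.2453 -0.9448  0.0201] n 18 t 0.65 F [-0.1 -0.3 -0.4] M [-0.02  0.01 -0.01] op 0.0852
"delta_pos": [[0.033, -0.0011, -0.043], [0.0312, -0.0011, -0.0444], [0.0293, -0.0011, -0.0456], [0.0274, -0.0011, -0.0468], [0.0255, -0.0011, -0.0479]] "dr": [[-0.0, -2.36, 0.0], [-0.0, -2.36, 0.0], [-0.0, -2.36, 0.0], [-0.0, -2.36, 0.0], [-0.0, -2.36, 0.0]]
"delta_pos": [[0.0235, -0.0011, -0.0489], [0.0215, -0.0011, -0.0498], [0.0194, -0.0011, -0.0506], [0.0173, -0.0011, -0.0514], [0.0152, -0.0011, -0.0521]] "dr": [[-0.0, -2.36, 0.0], [-0.0, -2.36, 0.0], [-0.0, -2.36, 0.0], [-0.0, -2.36, 0.0], [-0.0, -2.36, 0.0]]
"delta_pos": [[0.013, -0.0011, -0.0526], [0.0108, -0.0011, -0.0531], [0.0086, -0.0011, -0.0535], [0.0064, -0.0011, -0.0538], [0.0042, -0.0011, -0.0541]] "dr": [[-0.0, -2.36, 0.0], [-0.0, -2.36, 0.0], [-0.0, -2.36, 0.0], [-0.0, -2.36, 0.0], [-0.0, -2.36, 0.0]]
"delta_pos": [[0.002, -0.0011, -0.0542], [-0.0002, -0.0011, -0.0542], [-0.0025, -0.0011, -0.0542]] "dr": [[-0.0, -2.36, 0.0], [-0.0, -2.36, 0.0], [-0.0, -2.36, 0.0]]
```

Emit:
{"name": "servo_tool", "arguments": {"delta_pos": [[0.033,-0.003,-0.043],[0.031,-0.003,-0.044],[0.029,-0.003,-0.046],[0.027,-0.003,-0.047],[0.025,-0.003,-0.048]], "dr": [[0,-2.4,0],[0,-2.4,0],[0,-2.4,0],[0,-2.4,0],[0,-2.4,0]], "grip": [1,1,1,1,1]}}

```text
t: 1.27
tool_pos: [0.3123, 0.3092, 0.2229]
tool_rot: [-1.567, 0.138, -0.14]
contact_force: [1.6, 1.1, -0.1]
opening: 0.0858
```

Emit:
{"name": "servo_tool", "arguments": {"delta_pos": [[0.024,-0.003,-0.049],[0.022,-0.003,-0.05],[0.02,-0.003,-0.051],[0.017,-0.003,-0.051],[0.015,-0.003,-0.052]], "dr": [[0,-2.4,0],[0,-2.4,0],[0,-2.4,0],[0,-2.4,0],[0,-2.4,0]], "grip": [1,1,1,1,1]}}

```text
t: 1.9
tool_pos: [0.3884, 0.0397, 0.2405]
tool_rot: [-1.57, -0.04, 0.026]
contact_force: [0.9, 0.7, -0.4]
opening: 0.0852
```

```bash
python3 - <<'E'
from h import *
p=(.4909,-.3683,.3406); t=tabpos(p,'pan_large')
plan(t+[0,0,.12],p[2])
E
```

```text
pos [0.3884 0.0397 0.2405] yawerr [-0.1   0.51 17.11] d [ 0.1001 -0.4088  0.0075] n 8 t 1.9 F [ 0.9  0.7 -0.4] M [ 0.   -0.01  0.03] op 0.0852
"delta_pos": [[0.0104, -0.0009, -0.0516], [0.0084, -0.0009, -0.0519], [0.0065, -0.0009, -0.0522], [0.0045, -0.0009, -0.0524], [0.0026, -0.0009, -0.0525]] "dr": [[0.01, -2.14, 0.06], [0.01, -2.14, 0.06], [0.01, -2.14, 0.06], [0.01, -2.14, 0.06], [0.01, -2.14, 0.06]]
"delta_pos": [[0.0006, -0.0009, -0.0526], [-0.0014, -0.0009, -0.0526], [-0.0033, -0.0009, -0.0525]] "dr": [[0.01, -2.14, 0.06], [0.01, -2.14, 0.06], [0.01, -2.14, 0.06]]
```

Emit:
{"name": "servo_tool", "arguments": {"delta_pos": [[0.01,-0.001,-0.052],[0.008,-0.001,-0.052],[0.006,-0.001,-0.052],[0.005,-0.001,-0.052],[0.003,-0.001,-0.052]], "dr": [[0,-2.2,0.1],[0,-2.2,0.1],[0,-2.2,0.1],[0,-2.2,0.1],[0,-2.2,0.1]], "grip": [1,1,1,1,1]}}

```text
t: 2.52
tool_pos: [0.4525, -0.2246, 0.2486]
tool_rot: [-1.566, -0.192, 0.182]
contact_force: [0.8, 0.7, 0.5]
opening: 0.0854
```

Emit:
{"name": "servo_tool", "arguments": {"delta_pos": [[0.001,-0.001,-0.053],[-0.001,-0.001,-0.053],[-0.003,-0.001,-0.053]], "dr": [[0,-2.2,0.1],[0,-2.2,0.1],[0,-2.2,0.1]], "grip": [1,1,1]}}

```text
t: 2.9
tool_pos: [0.4939, -0.3842, 0.253]
tool_rot: [-1.558, -0.281, 0.277]
contact_force: [2.3, 0.1, 0.9]
opening: 0.0855
```

```bash
cat > look.py <<'E'
from h import *
import sys,pickle
names=sys.argv[2].split(','); tag=sys.argv[1]
P=pickle.load(open('p0.pkl','rb'))
cp=ctrl.camera_params('wrist'); im=ctrl.get_image('wrist'); k=1.5
big=cv2.resize(im[:,:,::-1],None,fx=k,fy=k)
for n in names:
    r=ctrl.masks_of('wrist',n); print(n,[(round(q['score'],2),q['extent']) for q in r[:3]])
    wire(big,MOD[n],P[n],cp,k=k)
cv2.imwrite(f'pics/{tag}.png',big)
E
python3 look.py wl pan_large; python3 - <<'E'
from h import *
p=(.4909,-.3683,.3406); t=tabpos(p,'pan_large')
plan(t+[0,0,.12],p[2])
E
```

```text
pan_large [(0.88, [213.9, 124.2, 343.0, 185.6])]
pos [ 0.4935 -0.3866  0.2513] yawerr [ 0.25  0.1  -0.61] d [-0.0049  0.0175 -0.0033] n 1 t 3.0 F [ 0.2  1.2 -0.9] M [-0.    0.04 -0.03] op 0.0856
"delta_pos": [[0.0014, 0.0032, 0.0181]] "dr": [[0.27, 0.61, 0.01]]
```

View pics/wl.png

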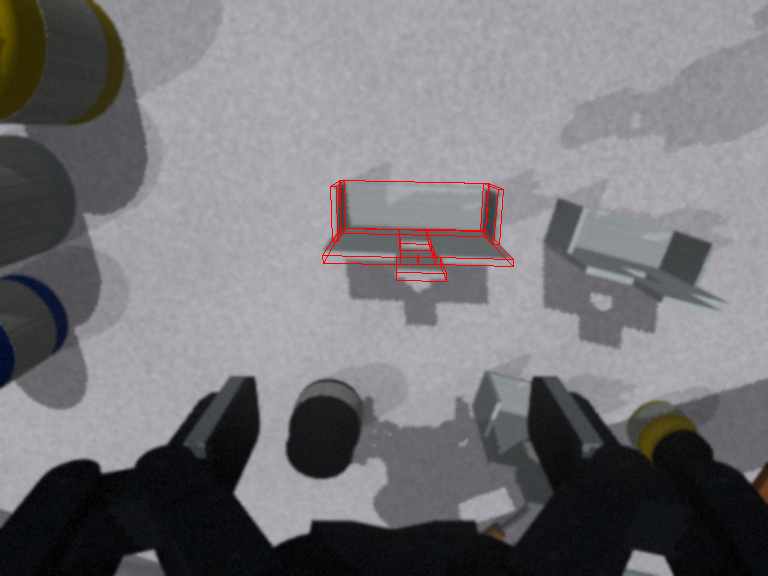

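```bash
cat > wfit.py <<'E'
from h import *
import sys,pickle
n=sys.argv[1]; P=pickle.load(open('p0.pkl','rb'))
cp=ctrl.camera_params('wrist'); im=ctrl.get_image('wrist')
r=ctrl.masks_of('wrist',n); print([(round(q['score'],2),q['extent']) for q in r[:3]])
if r:
    p,f=fit(MOD[n],[(r[0]['pixels'].astype(float),cp)],P[n]); print('old',P[n],'wrist',p.round(4),f,r[0]['pixels'].sum())
E
python3 wfit.py pan_large
```

```text
[(0.87, [215.5, 123.5, 342.0, 189.0]), (0.32, [318.2, 245.1, 370.7, 342.1])]
old [ 0.49088276 -0.36830985  0.34064812] wrist [ 0.4895 -0.369   0.3139] 494.9402229911572 6195
```

```bash
python3 - <<'E'
from h import *
plan([.4876,-.3693,.128],.328,n=4)
E
```

```text
pos [ 0.4934 -0.383   0.2521] yawerr [ 0.18  0.12 -1.46] d [-0.0058  0.0137 -0.1241] n 4 t 3.1 F [ 0.6  1.5 -0.5] M [ 0.02  0.   -0.02] op 0.0855
"delta_pos": [[-0.0002, 0.031, 0.0038], [-0.0002, 0.031, 0.0038], [-0.0002, 0.031, 0.0038], [-0.0002, 0.031, 0.0037]] "dr": [[0.05, 0.36, 0.01], [0.05, 0.36, 0.01], [0.05, 0.36, 0.01], [0.05, 0.36, 0.01]]
```

Emit:
{"name": "servo_tool", "arguments": {"delta_pos": [[0,0.03,0.006],[0,0.03,0.006],[0,0.03,0.002]], "dr": [[0.1,0.5,0],[0.1,0.5,0],[0,0.5,0]], "grip": [1,1,1]}}

```text
t: 3.48
tool_pos: [0.4908, -0.3682, 0.1655]
tool_rot: [-1.562, -0.264, 0.253]
contact_force: [-0.1, -0.5, 0.1]
opening: 0.0856
```

```bash
python3 - <<'E'
from h import *
for _ in range(2): plan([.4876,-.3693,.128],.328,n=1)
E
```

```text
pos [ 0.4908 -0.3682  0.1655] yawerr [ 0.33  0.48 -0.05] d [-0.0032 -0.0011 -0.0375] n 1 t 3.475 F [-0.1 -0.5  0.1] M [0.03 0.06 0.08] op 0.0856
"delta_pos": [[-0.0036, 0.0375, 0.0003]] "dr": [[0.47, 0.05, 0.35]]
pos [ 0.4908 -0.3682  0.1655] yawerr [ 0.33  0.48 -0.05] d [-0.0032 -0.0011 -0.0375] n 1 t 3.475 F [-0.1 -0.5  0.1] M [0.03 0.06 0.08] op 0.0856
"delta_pos": [[-0.0036, 0.0375, 0.0003]] "dr": [[0.47, 0.05, 0.35]]
```

Emit:
{"name": "servo_tool", "arguments": {"delta_pos": [[-0.003,0.025,0],[-0.001,0.012,0],[0,0,0]], "dr": [[0.4,0,0.3],[0,0,0],[0,0,0]], "grip": [1,1,1]}}

```text
t: 3.85
tool_pos: [0.4861, -0.3665, 0.1255]
tool_rot: [-1.553, -0.259, 0.261]
contact_force: [0.5, -0.5, -0.8]
opening: 0.0858
```

```bash
python3 - <<'E'
from h import *
plan([.4876,-.3693,.128],.328,n=1)
im=ctrl.get_image('wrist'); cv2.imwrite('pics/g1.png',cv2.resize(im[:,:,::-1],None,fx=1.5,fy=1.5))
E
```

```text
pos [ 0.4861 -0.3665  0.1255] yawerr [-0.1  -0.07 -0.2 ] d [ 0.0015 -0.0028  0.0025] n 1 t 3.85 F [ 0.5 -0.5 -0.8] M [-0.02 -0.02  0.03] op 0.0858
"delta_pos": [[0.0005, -0.0025, -0.0031]] "dr": [[-0.12, 0.2, -0.03]]
```

View pics/g1.png

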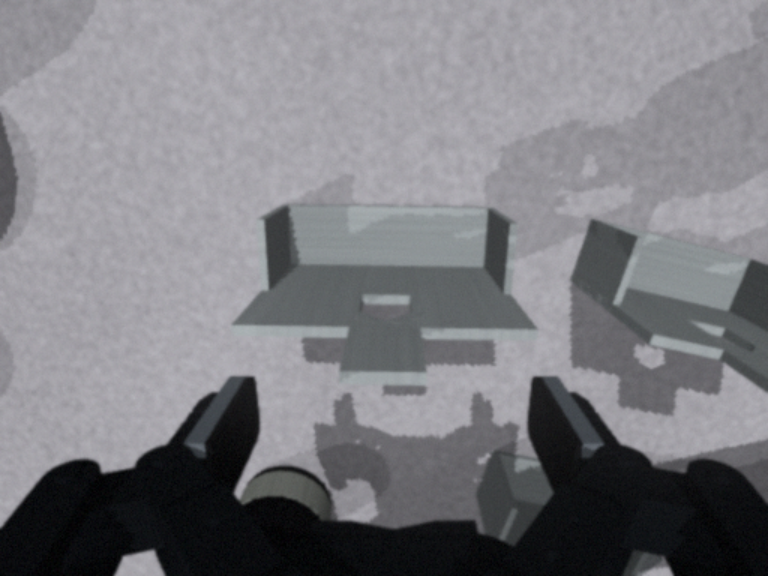

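```bash
python3 - <<'E'
from h import *
cp=ctrl.camera_params('wrist');o=ctrl.get_obs()
T=R.from_rotvec(o['tool_rot']); p=o['tool_pos']
for q in [(0,.014,.042),(0,.014,-.042),(-.011,.001,.042),(.011,.001,.042),(0,-.02,.015),(0,-.02,-.015),(0,0,0)]:
    print(q,(proj([p+T.apply(q)],cp)[0]*1.5).round())
for z in(.108,.148): print(z,(proj(tf(np.array([[-.0025,.015,z],[-.0025,-.015,z]]),.490,-.3685,.328),cp)*1.5).round().tolist())
print(T.as_matrix().round(2),cp['eye']-p)
E
```

```text
(0, 0.014, 0.042) [493. 335.]
(0, 0.014, -0.042) [292. 335.]
(-0.011, 0.001, 0.042) [502. 322.]
(0.011, 0.001, 0.042) [498. 374.]
(0, -0.02, 0.015) [436. 374.]
(0, -0.02, -0.015) [350. 374.]
(0, 0, 0) [393. 350.]
0.108 [[422.0, 332.0], [351.0, 332.0]]
0.148 [[429.0, 377.0], [342.0, 377.0]]
[[ 0.95 -0.   -0.33]
 [ 0.33  0.    0.95]
 [ 0.   -1.    0.  ]] [-0.07258001 -0.02536793  0.16646858]
```

```bash
python3 - <<'E'
from h import *
cp=ctrl.camera_params('wrist');o=ctrl.get_obs()
T=R.from_rotvec(o['tool_rot']); p=o['tool_pos']
for x in(-.011,0,.011):
  for y in (-.045,-.03,-.015,0,.014):
    print(x,y,(proj([p+T.apply((x,y,s*.0425)) for s in(-1,1)],cp)*1.5).round().tolist())
E
```

```text
-0.011 -0.045 [[247.0, 380.0], [539.0, 380.0]]
-0.011 -0.03 [[260.0, 357.0], [525.0, 357.0]]
-0.011 -0.015 [[272.0, 339.0], [514.0, 339.0]]
-0.011 0 [[281.0, 323.0], [504.0, 323.0]]
-0.011 0.014 [[289.0, 311.0], [496.0, 311.0]]
0 -0.045 [[251.0, 413.0], [535.0, 413.0]]
0 -0.03 [[264.0, 388.0], [522.0, 388.0]]
0 -0.015 [[274.0, 367.0], [511.0, 367.0]]
0 0 [[283.0, 349.0], [502.0, 349.0]]
0 0.014 [[291.0, 335.0], [495.0, 335.0]]
0.011 -0.045 [[254.0, 444.0], [531.0, 444.0]]
0.011 -0.03 [[267.0, 417.0], [519.0, 417.0]]
0.011 -0.015 [[277.0, 394.0], [509.0, 394.0]]
0.011 0 [[285.0, 375.0], [500.0, 375.0]]
0.011 0.014 [[293.0, 359.0], [493.0, 359.0]]
```

```bash
python3 - <<'E'
from h import *
im=ctrl.get_image('side'); cp=ctrl.camera_params('side');o=ctrl.get_obs()
T=R.from_rotvec(o['tool_rot']); p=o['tool_pos']
k=5;x0,y0,x1,y1=300,200,420,320
big=cv2.resize(im[y0:y1,x0:x1,::-1],None,fx=k,fy=k,interpolation=cv2.INTER_CUBIC)
for s in(-1,1):
  for x in(-.011,.011):
    q=[p+T.apply((x,y,s*.0425)) for y in(.014,-.03)]
    u=((proj(q,cp)-[x0,y0]+.5)*k).astype(int); cv2.line(big,tuple(map(int,u[0])),tuple(map(int,u[1])),(0,0,255),1)
cv2.imwrite('pics/sg1.png',big)
E
```

```text
(no output)
```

View pics/sg1.png

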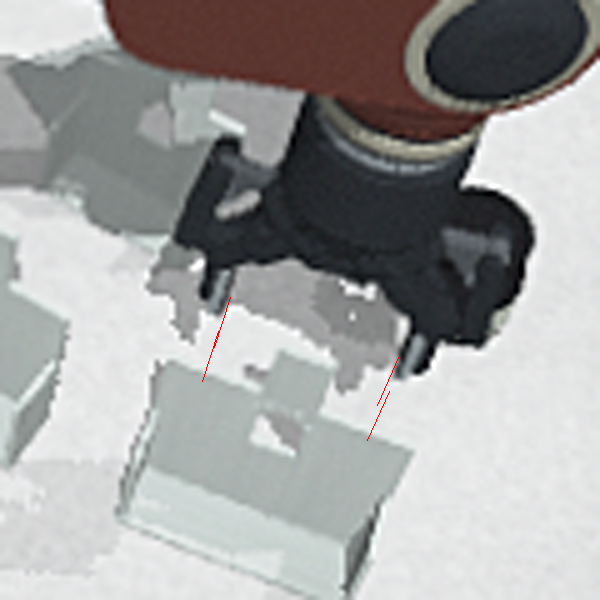

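Emit:
{"name": "servo_tool", "arguments": {"delta_pos": [[0,-0.002,-0.003],[0,0,0],[0,0,0]], "dr": [[0,0,0],[0,0,0],[0,0,0]], "grip": [0.5,0.5,0.5], "grip_force": 40}}

```text
t: 4.32
tool_pos: [0.4894, -0.3721, 0.1327]
tool_rot: [-1.56, -0.263, 0.257]
contact_force: [-0.6, 0.2, -0.8]
opening: 0.0427
```

```bash
python3 - <<'E'
from h import *
plan([.4876,-.3693,.128],.328,n=1)
im=ctrl.get_image('wrist'); a=cv2.resize(im[:,:,::-1],None,fx=.9,fy=.9)
im=ctrl.get_image('side')[220:320,310:410,::-1]; b=cv2.resize(im,None,fx=3.4,fy=3.4)
c=np.zeros((346,801,3),np.uint8); c[:a.shape[0],:461]=a[:346]; c[:340,461:801]=b; cv2.imwrite('pics/g2.png',c[:,:800])
E
```

```text
pos [ 0.4894 -0.3721  0.1327] yawerr [ 0.23  0.27 -0.18] d [-0.0018  0.0028 -0.0047] n 1 t 4.325 F [-0.6  0.2 -0.8] M [ 0.08  0.01 -0.01] op 0.0427
"delta_pos": [[-0.0008, 0.0046, 0.0032]] "dr": [[0.3, 0.18, 0.18]]
```

View pics/g2.png

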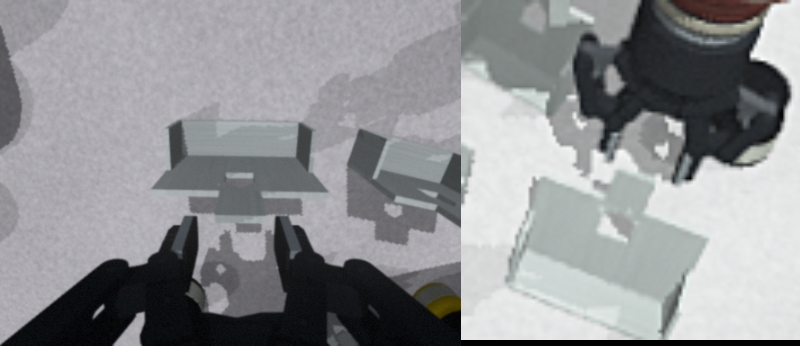

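```bash
python3 - <<'E'
from h import *
cp=ctrl.camera_params('wrist');o=ctrl.get_obs()
T=R.from_rotvec(o['tool_rot']); p=o['tool_pos']
a,b=ray((219,240),cp),ray((305.5,240),cp)
Rm=R.from_rotvec(cp['rotation']).as_matrix(); print('camfwd in tool',T.inv().apply(Rm[:,2]).round(3),'eye in tool',T.inv().apply(cp['eye']-p).round(4))
f=Rm[:,2]; a=a/(a@f); b=b/(b@f); d=.0427/np.linalg.norm(a-b); print(d)
for r in(a,b): print(T.inv().apply(cp['eye']+d*r-p).round(4), (cp['eye']+d*r).round(4))
E
```

```text
camfwd in tool [0.303 0.953 0.002] eye in tool [-0.0769 -0.1665 -0.0002]
0.15432113616881613
[-0.0084 -0.0263 -0.0212] [ 0.4882 -0.3946  0.1588]
[-0.0084 -0.0263  0.0215] [ 0.4743 -0.3542  0.1586]
```

Emit:
{"name": "servo_tool", "arguments": {"delta_pos": [[-0.001,0.005,0.003],[0,0.007,0],[0,0.004,0]], "dr": [[0.2,0.2,0.2],[0,0,0],[0,0,0]], "grip": [0.8,0.8,0.8]}}

```text
t: 4.8
tool_pos: [0.4872, -0.3691, 0.1152]
tool_rot: [-1.557, -0.256, 0.258]
contact_force: [0.2, -0.6, -0.0]
opening: 0.0683
```

```bash
cat > lk2.py <<'E'
from h import *
import sys
o=ctrl.get_obs(); print(o['t'],o['tool_pos'].round(4),R.from_rotvec(o['tool_rot']).as_euler('ZYX',True).round(1),o['contact_force'].round(1),o['wrist_torque'].round(2),round(o['opening'],4))
u0,v0=map(int,sys.argv[2:4])
a=cv2.resize(ctrl.get_image('wrist')[:,:,::-1],None,fx=.85,fy=.85)
b=cv2.resize(ctrl.get_image('side')[v0:v0+100,u0:u0+110,::-1],None,fx=3.27,fy=3.27)
c=np.zeros((328,800,3),np.uint8); c[:a.shape[0],:435]=a[:328,:435]; b=b[:327,:360]; c[:b.shape[0],437:437+b.shape[1]]=b; cv2.imwrite(f'pics/{sys.argv[1]}.png',c)
E
python3 lk2.py g3 310 220
```

```text
4.8 [ 0.4872 -0.3691  0.1152] [ 18.8   0.1 -90.1] [ 0.2 -0.6 -0. ] [ 0.04  0.03 -0.07] 0.0683
```

View pics/g3.png

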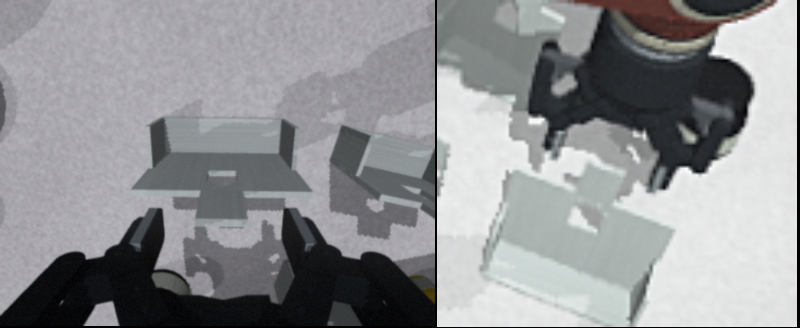

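Emit:
{"name": "servo_tool", "arguments": {"delta_pos": [[0,0.01,0],[0,0.008,0],[0,0,0]], "dr": [[0,0,0],[0,0,0],[0,0,0]], "grip": [0.8,0.8,0.8]}}

```text
t: 5.28
tool_pos: [0.4868, -0.3689, 0.0954]
tool_rot: [-1.556, -0.256, 0.258]
contact_force: [-0.3, -0.4, 0.1]
opening: 0.0682
```

```bash
python3 lk2.py g4 310 220
```

```text
5.275 [ 0.4868 -0.3689  0.0954] [ 18.8   0.1 -90. ] [-0.3 -0.4  0.1] [-0.02  0.02  0.05] 0.0682
```

View pics/g4.png

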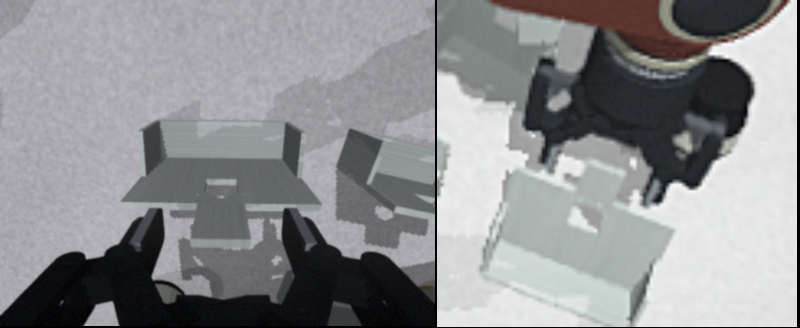

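Emit:
{"name": "servo_tool", "arguments": {"delta_pos": [[0,0.001,0],[0,0,0],[0,0,0],[0,0,0],[0,0,0]], "dr": [[0,0,0],[0,0,0],[0,0,0],[0,0,0],[0,0,0]], "grip": [0.2,0.2,0.2,0.2,0.2], "grip_force": 90}}

```text
t: 6.0
tool_pos: [0.4879, -0.37, 0.0965]
tool_rot: [-1.559, -0.258, 0.256]
contact_force: [0.7, -0.4, -0.0]
opening: 0.0276
```

```bash
python3 lk2.py g5 310 220
```

```text
6.0 [ 0.4879 -0.37    0.0965] [ 18.8  -0.  -90.2] [ 0.7 -0.4 -0. ] [ 0.02 -0.03 -0.02] 0.0276
```

View pics/g5.png

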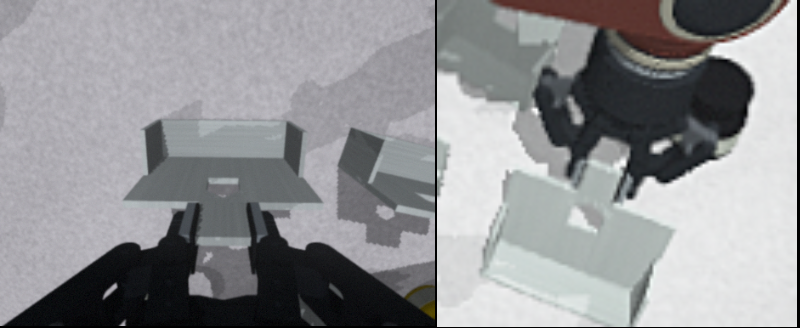

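Emit:
{"name": "servo_tool", "arguments": {"delta_pos": [[0,-0.015,0],[0,-0.03,0],[0,-0.05,0],[0,-0.05,0],[0,-0.03,0]], "dr": [[0,0,0],[0,1,0],[0,2,0],[0,2,0],[0,2,0]], "grip": [0.2,0.2,0.2,0.2,0.2]}}

```text
t: 6.72
tool_pos: [0.4852, -0.3668, 0.273]
tool_rot: [-1.559, -0.153, 0.163]
contact_force: [-0.3, 0.7, -3.2]
opening: 0.0276
```

```bash
python3 lk2.py g6 310 200; python3 - <<'E'
from h import *
cp=ctrl.camera_params('top')
print(onz((163,213),cp,.085),onz((133,175),cp,.1),onz((281,173),cp,.065))
plan([.50,.191,.27],-.004)
E
```

```text
6.725 [ 0.4852 -0.3668  0.273 ] [ 11.5   0.3 -89.6] [-0.3  0.7 -3.2] [-0.01 -0.02  0.01] 0.0276
[0.43005873 0.30879193 0.085     ] [0.54572359 0.41144353 0.1       ] [ 0.57965418 -0.05958293  0.065     ]
pos [ 0.4864 -0.3679  0.2753] yawerr [ -0.1   -0.15 -11.84] d [ 0.0136  0.5589 -0.0053] n 11 t 6.825 F [ 0.8 -0.2 -2.2] M [-0.   -0.04 -0.07] op 0.0277
"delta_pos": [[0.0114, 0.0006, 0.0495], [0.0105, 0.0005, 0.0497], [0.0096, 0.0005, 0.0499], [0.0086, 0.0005, 0.0501], [0.0077, 0.0005, 0.0502]] "dr": [[-0.01, 1.08, -0.01], [-0.01, 1.08, -0.01], [-0.01, 1.08, -0.01], [-0.01, 1.08, -0.01], [-0.01, 1.08, -0.01]]
"delta_pos": [[0.0067, 0.0005, 0.0504], [0.0058, 0.0005, 0.0505], [0.0048, 0.0005, 0.0506], [0.0039, 0.0005, 0.0507], [0.0029, 0.0005, 0.0507]] "dr": [[-0.01, 1.08, -0.01], [-0.01, 1.08, -0.01], [-0.01, 1.08, -0.01], [-0.01, 1.08, -0.01], [-0.01, 1.08, -0.01]]
"delta_pos": [[0.002, 0.0005, 0.0508]] "dr": [[-0.01, 1.08, -0.01]]
```

View pics/g6.png

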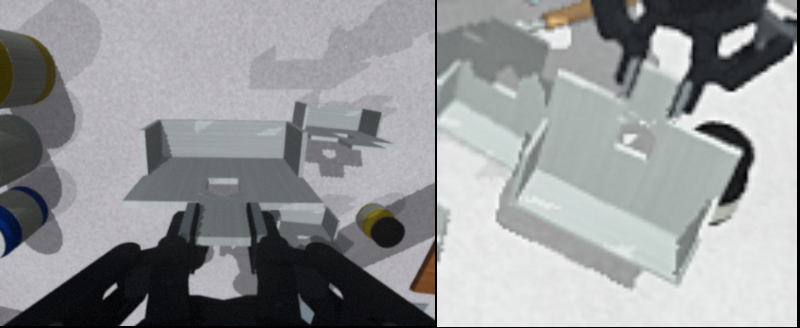

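Emit:
{"name": "servo_tool", "arguments": {"delta_pos": [[0.011,0.001,0.05],[0.01,0.001,0.05],[0.009,0.001,0.05],[0.008,0.001,0.05],[0.007,0.001,0.05]], "dr": [[0,1.1,0],[0,1.1,0],[0,1.1,0],[0,1.1,0],[0,1.1,0]], "grip": [0.2,0.2,0.2,0.2,0.2]}}

```text
t: 7.45
tool_pos: [0.4865, -0.1078, 0.2615]
tool_rot: [-1.56, -0.069, 0.089]
contact_force: [0.6, -0.4, -3.4]
opening: 0.0277
```

Emit:
{"name": "servo_tool", "arguments": {"delta_pos": [[0.006,0.001,0.05],[0.005,0.001,0.05],[0.003,0.001,0.05],[0.001,0.001,0.045]], "dr": [[0,1.1,0],[0,1.1,0],[0,1.1,0],[0,1.1,0]], "grip": [0.2,0.2,0.2,0.2]}}

```text
t: 7.95
tool_pos: [0.4826, 0.0951, 0.2506]
tool_rot: [-1.56, -0.0, 0.037]
contact_force: [0.8, 0.6, -1.9]
opening: 0.0276
```

```bash
python3 - <<'E'
from h import *
plan([.495,.191,.17],-.004,n=4)
E
```

```text
pos [0.4826 0.0951 0.2506] yawerr [-0.59 -1.35 -1.59] d [ 0.0124  0.0959 -0.0806] n 4 t 7.95 F [ 0.8  0.6 -1.9] M [-0.05 -0.09 -0.01] op 0.0276
"delta_pos": [[0.0042, 0.0203, 0.0237], [0.0039, 0.0203, 0.0237], [0.0036, 0.0202, 0.0238], [0.0033, 0.0202, 0.0239]] "dr": [[-0.15, 0.4, -0.34], [-0.15, 0.4, -0.34], [-0.15, 0.4, -0.34], [-0.15, 0.4, -0.34]]
```

Emit:
{"name": "servo_tool", "arguments": {"delta_pos": [[0.002,0.02,0.025],[0.002,0.02,0.025],[0.002,0.02,0.025],[0.002,0.02,0.021],[0,0,0]], "dr": [[-0.2,0.4,-0.4],[-0.2,0.4,-0.4],[-0.2,0.4,-0.4],[-0.1,0.4,-0.3],[0,0,0]], "grip": [0.2,0.2,0.2,0.2,0.2]}}

```text
t: 8.57
tool_pos: [0.4809, 0.1967, 0.1585]
tool_rot: [-1.576, 0.005, 0.012]
contact_force: [0.1, 0.0, -2.1]
opening: 0.0278
```

```bash
python3 lk2.py h1 200 120;  python3 - <<'E'
from h import *
plan([.514,.191,.1695],-.004,n=1)
E
```

```text
8.575 [0.4809 0.1967 0.1585] [  0.3   0.6 -90.3] [ 0.1  0.  -2.1] [-0.1  -0.    0.02] 0.0278
pos [0.4827 0.1959 0.1612] yawerr [ 0.28 -0.35 -0.38] d [ 0.0313 -0.0049  0.0083] n 1 t 8.675 F [ 0.2  0.3 -2.4] M [-0.04  0.04  0.02] op 0.0276
"delta_pos": [[0.0312, -0.0085, -0.0051]] "dr": [[0.28, 0.38, -0.35]]
```

View pics/h1.png

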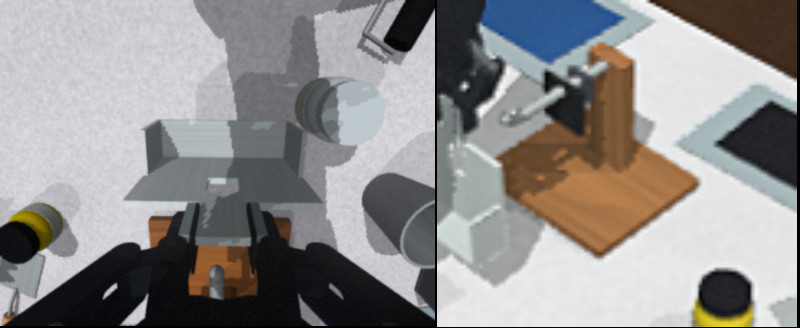

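```bash
python3 - <<'E'
from h import *
cp=ctrl.camera_params('wrist'); im=ctrl.get_image('wrist'); o=ctrl.get_obs(); print(o['tool_pos'])
k=5;x0,y0=200,270
big=cv2.resize(im[y0:y0+90,x0:x0+120,::-1],None,fx=k,fy=k,interpolation=cv2.INTER_CUBIC)
big=cv2.convertScaleAbs(big,alpha=1.6)
for q in [(.544,.191,.158),(.554,.191,.15),(.57,.191,.15)]:
    u=(proj([q],cp)[0]+.5-[x0,y0])*k; print(q,u); cv2.circle(big,tuple(map(int,u)),3,(0,0,255),-1)
cv2.imwrite('pics/peg.png',big)
E
```

```text
[0.48358687 0.19580905 0.16240122]
(0.544, 0.191, 0.158) [271.17570035 235.70886576]
(0.554, 0.191, 0.15) [273.23684713 256.80803862]
(0.57, 0.191, 0.15) [273.88525757 348.65864803]
```

View pics/peg.png

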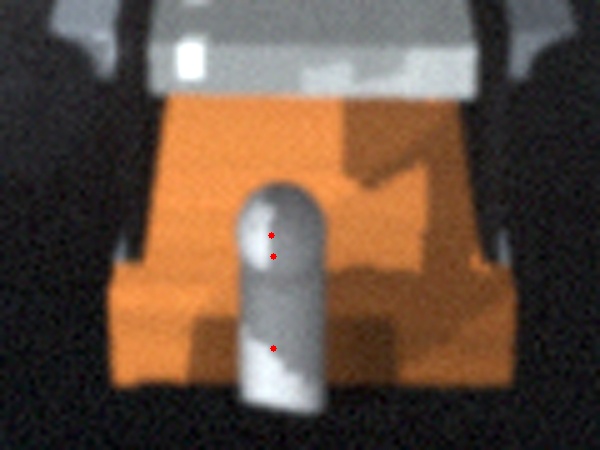

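Emit:
{"name": "servo_tool", "arguments": {"delta_pos": [[0.015,-0.007,-0.004],[0.012,0,0],[0,0,0]], "dr": [[0.2,0.2,-0.2],[0,0,0],[0,0,0]], "grip": [0.2,0.2,0.2]}}

```text
t: 9.1
tool_pos: [0.5149, 0.1899, 0.1729]
tool_rot: [-1.571, -0.001, -0.008]
contact_force: [0.2, 0.0, -3.1]
opening: 0.0279
```

```bash
python3 lk2.py h2 200 120;  python3 - <<'E'
from h import *
plan([.565,.192,.1695],-.003,n=1)
E
```

```text
9.1 [0.5149 0.1899 0.1729] [ -0.3  -0.3 -90. ] [ 0.2  0.  -3.1] [-0.02 -0.01  0.02] 0.0279
pos [0.514  0.1902 0.1726] yawerr [0.   0.28 0.05] d [ 0.051   0.0018 -0.0031] n 1 t 9.2 F [-0.6 -0.2 -2.9] M [ 0.04 -0.03  0.03] op 0.0278
"delta_pos": [[0.051, 0.0034, 0.002]] "dr": [[-0.0, -0.05, 0.28]]
```

View pics/h2.png

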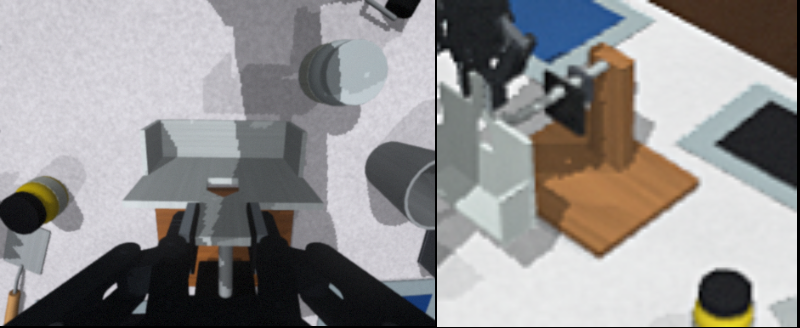

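Emit:
{"name": "servo_tool", "arguments": {"delta_pos": [[0.012,0.003,0.002],[0.012,0,0]], "dr": [[0,0,0.2],[0,0,0]], "grip": [0.2,0.2]}}

```text
t: 9.45
tool_pos: [0.5386, 0.1923, 0.1692]
tool_rot: [-1.571, 0.002, -0.003]
contact_force: [-0.1, -0.1, -3.2]
opening: 0.0277
```

```bash
python3 lk2.py h3 200 120;  python3 - <<'E'
from h import *
plan([.569,.192,.1695],-.003,n=1)
E
```

```text
9.45 [0.5386 0.1923 0.1692] [ -0.2  -0.  -90. ] [-0.1 -0.1 -3.2] [0.01 0.02 0.04] 0.0277
pos [0.5392 0.1922 0.1695] yawerr [-0.01  0.09  0.06] d [ 0.0298 -0.0002 -0.    ] n 1 t 9.55 F [ 0.5 -1.5 -2.2] M [-0.04  0.03 -0.04] op 0.0277
"delta_pos": [[0.0298, 0.0001, -0.0001]] "dr": [[-0.01, -0.06, 0.09]]
```

View pics/h3.png

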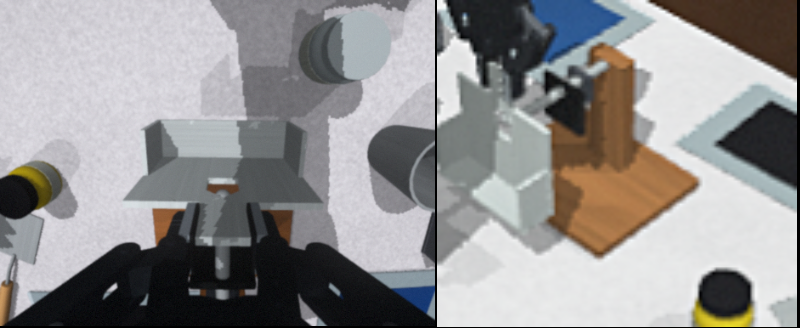

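Emit:
{"name": "servo_tool", "arguments": {"delta_pos": [[0.01,0,0],[0.01,0,0],[0.01,0,0],[0,0,0]], "dr": [[0,0,0],[0,0,0],[0,0,0],[0,0,0]], "grip": [0.2,0.2,0.2,0.2]}}

```text
t: 10.05
tool_pos: [0.5716, 0.1921, 0.1694]
tool_rot: [-1.571, 0.002, -0.004]
contact_force: [-0.1, -0.0, -1.6]
opening: 0.0277
```

```bash
python3 lk2.py h4 200 120;  python3 - <<'E'
from h import *
plan([.572,.192,.1545],-.003,n=1)
E
```

```text
10.05 [0.5716 0.1921 0.1694] [ -0.2  -0.1 -90. ] [-0.1 -0.  -1.6] [-0.03 -0.01 -0.01] 0.0277
pos [0.5708 0.1922 0.1692] yawerr [0.   0.04 0.04] d [ 0.0012 -0.0002 -0.0147] n 1 t 10.15 F [-0.2 -0.4 -2.6] M [ 0.04 -0.04 -0.01] op 0.028
"delta_pos": [[0.0012, 0.0147, -0.0001]] "dr": [[0.0, -0.04, 0.04]]
```

View pics/h4.png

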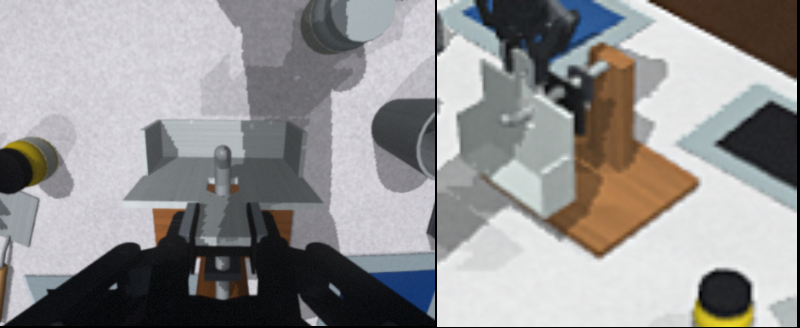

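Emit:
{"name": "servo_tool", "arguments": {"delta_pos": [[0.003,0.006,0],[0,0.004,0],[0,0.002,0],[0,0.001,0]], "dr": [[0,0,0],[0,0,0],[0,0,0],[0,0,0]], "grip": [0.2,0.2,0.2,0.2], "grip_force": 110}}

```text
t: 10.65
tool_pos: [0.5731, 0.1922, 0.155]
tool_rot: [-1.571, 0.003, -0.002]
contact_force: [0.4, 0.2, -2.6]
opening: 0.027
```

Emit:
{"name": "servo_tool", "arguments": {"delta_pos": [[0,0.001,0]], "dr": [[0,0,0]], "grip": [0.2]}}

```text
t: 10.78
tool_pos: [0.5732, 0.1921, 0.1544]
tool_rot: [-1.571, 0.002, -0.003]
contact_force: [-0.7, -0.6, 1.7]
opening: 0.027
```

Emit:
{"name": "servo_tool", "arguments": {"delta_pos": [[0.01,-0.001,0],[0.01,0,0],[0.008,0,0]], "dr": [[0,0,0],[0,0,0],[0,0,0]], "grip": [0.2,0.2,0.2]}}

```text
t: 11.15
tool_pos: [0.6032, 0.1922, 0.1557]
tool_rot: [-1.571, 0.001, -0.004]
contact_force: [0.5, 0.3, -3.7]
opening: 0.0272
```

```bash
python3 lk2.py h5 200 120;  python3 - <<'E'
from h import *
plan([.612,.192,.1545],-.003,n=1)
E
```

```text
11.15 [0.6032 0.1922 0.1557] [ -0.2  -0.1 -90. ] [ 0.5  0.3 -3.7] [-0.01 -0.02 -0.03] 0.0272
pos [0.6034 0.1921 0.1558] yawerr [-0.    0.1   0.03] d [ 0.0086 -0.0001 -0.0013] n 1 t 11.25 F [ 0.3  0.8 -2.8] M [ 0.02 -0.02  0.01] op 0.0273
"delta_pos": [[0.0086, 0.0013, -0.0001]] "dr": [[-0.0, -0.03, 0.1]]
```

View pics/h5.png

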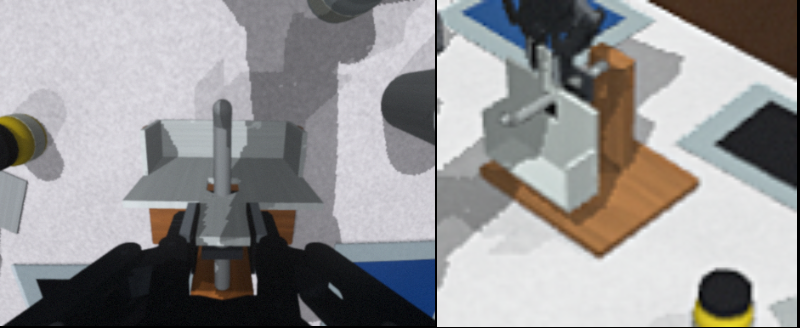

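Emit:
{"name": "servo_tool", "arguments": {"delta_pos": [[0.003,0.0005,0],[0.003,0,0],[0.002,0,0]], "dr": [[0,0,0],[0,0,0],[0,0,0]], "grip": [0.2,0.2,0.2]}}

```text
t: 11.62
tool_pos: [0.6114, 0.192, 0.1548]
tool_rot: [-1.571, 0.002, -0.003]
contact_force: [-0.3, -1.1, -2.2]
opening: 0.0274
```

Emit:
{"name": "servo_tool", "arguments": {"delta_pos": [[0.002,0,0],[0.002,0,0]], "dr": [[0,0,0],[0,0,0]], "grip": [0.2,0.2]}}

```text
t: 11.88
tool_pos: [0.6156, 0.192, 0.1548]
tool_rot: [-1.571, 0.002, -0.003]
contact_force: [0.2, 0.2, -2.2]
opening: 0.0273
```

Emit:
{"name": "servo_tool", "arguments": {"delta_pos": [[0.002,0,0],[0,0,0]], "dr": [[0,0,0],[0,0,0]], "grip": [0.2,0.2]}}

```text
t: 12.12
tool_pos: [0.6171, 0.192, 0.1548]
tool_rot: [-1.571, 0.004, -0.001]
contact_force: [-1.0, -0.7, -2.2]
opening: 0.0273
```

Emit:
{"name": "servo_tool", "arguments": {"delta_pos": [[0.002,0,0],[0.002,0,0]], "dr": [[0,0,0],[0,0,0]], "grip": [0.2,0.2]}}

```text
t: 12.38
tool_pos: [0.6192, 0.192, 0.1548]
tool_rot: [-1.572, 0.007, 0.003]
contact_force: [-7.4, -1.0, 1.5]
opening: 0.0267
```

Emit:
{"name": "servo_tool", "arguments": {"delta_pos": [[0.002,0,0],[0,0,0]], "dr": [[0,0,0],[0,0,0]], "grip": [0.2,0.2]}}

```text
t: 12.62
tool_pos: [0.6187, 0.192, 0.1548]
tool_rot: [-1.573, 0.012, 0.01]
contact_force: [-5.1, 0.1, 1.3]
opening: 0.0275
```

Emit:
{"name": "servo_tool", "arguments": {"delta_pos": [[0.002,0,0],[0,0,0]], "dr": [[0,0,0],[0,0,0]], "grip": [0.2,0.2]}}

```text
t: 12.88
tool_pos: [0.6185, 0.192, 0.1548]
tool_rot: [-1.573, 0.017, 0.015]
contact_force: [-5.2, -0.7, 0.3]
opening: 0.027
```

```bash
python3 - <<'E'
from h import *
plan([.62,.192,.1548],-.003,n=1)
E
```

```text
pos [0.6185 0.192  0.1548] yawerr [ 0.14 -1.17 -0.13] d [ 0.0015  0.     -0.    ] n 1 t 12.875 F [-5.2 -0.7  0.3] M [-0.12  0.84  0.11] op 0.027
"delta_pos": [[0.0015, -0.0, 0.0]] "dr": [[0.14, 0.13, -1.17]]
```

Emit:
{"name": "servo_tool", "arguments": {"delta_pos": [[0.003,0,0],[0.003,0,0]], "dr": [[0.1,0.1,-1.5],[0,0,-1]], "grip": [0.2,0.2]}}

```text
t: 13.12
tool_pos: [0.621, 0.192, 0.1548]
tool_rot: [-1.572, -0.01, -0.012]
contact_force: [-10.9, -2.0, 3.5]
opening: 0.0272
```

```bash
python3 lk2.py h6 200 120;  python3 - <<'E'
from h import *
plan([.62,.192,.1548],-.003,n=1)
E
```

```text
13.125 [0.621  0.192  0.1548] [ -0.1  -0.8 -90.1] [-10.9  -2.    3.5] [-0.16  2.1   0.16] 0.0272
pos [0.6209 0.192  0.1548] yawerr [ 0.1  0.8 -0.1] d [-0.0009  0.      0.    ] n 1 t 13.225 F [-9.7 -2.   3.1] M [-0.16  1.84  0.27] op 0.0272
"delta_pos": [[-0.0009, -0.0, 0.0]] "dr": [[0.1, 0.1, 0.8]]
```

View pics/h6.png

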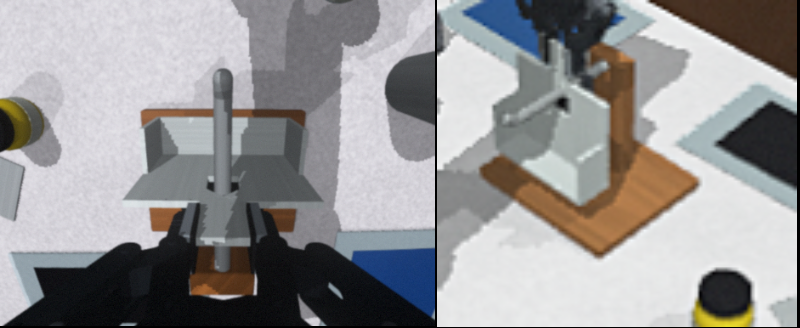

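Emit:
{"name": "servo_tool", "arguments": {"delta_pos": [[-0.0015,0,0],[-0.001,0,0]], "dr": [[0,0,0.3],[0,0,0.3]], "grip": [0.2,0.2]}}

```text
t: 13.48
tool_pos: [0.6172, 0.192, 0.1548]
tool_rot: [-1.573, -0.0, -0.001]
contact_force: [-2.4, -0.6, -1.0]
opening: 0.0271
```

Emit:
{"name": "servo_tool", "arguments": {"delta_pos": [[0,0,0],[0,0,0],[0,0,0]], "dr": [[0,0,0],[0,0,0],[0,0,0]], "grip": [0.45,0.7,0.7]}}

```text
t: 13.85
tool_pos: [0.62, 0.1923, 0.1568]
tool_rot: [-1.572, -0.005, -0.007]
contact_force: [0.6, 0.8, 0.1]
opening: 0.0602
```

```bash
python3 lk2.py h7 200 120
```

```text
13.85 [0.62   0.1923 0.1568] [ -0.1  -0.5 -90. ] [0.6 0.8 0.1] [ 0.01 -0.05  0.04] 0.0602
```

View pics/h7.png

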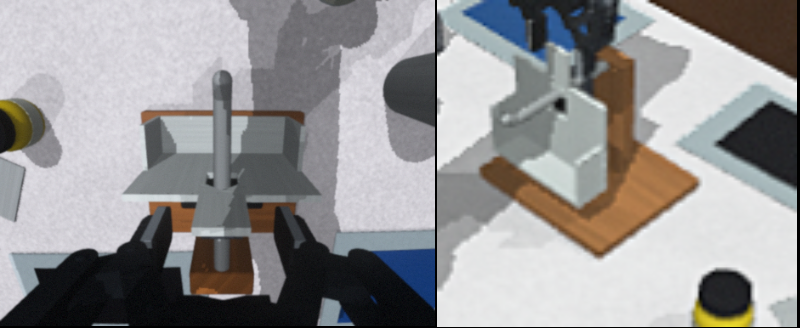

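Emit:
{"name": "servo_tool", "arguments": {"delta_pos": [[0,-0.02,0],[0,-0.04,0],[0,-0.05,0]], "dr": [[0,0,0],[0,0,0],[0,0,0.5]], "grip": [0.7,0.8,0.9], "grip_force": 90}}

```text
t: 14.32
tool_pos: [0.6168, 0.192, 0.2664]
tool_rot: [-1.573, 0.009, 0.007]
contact_force: [0.7, 0.5, -0.7]
opening: 0.0769
```

```bash
python3 - <<'E'
from h import *
p=(.4519,-.1955,.093); t=tabpos(p,'pan_medium'); print(t)
plan([t[0],t[1],.21],p[2],step=.058)
E
```

```text
[ 0.4494108  -0.19573216  0.1215    ]
pos [0.6168 0.192  0.2664] yawerr [ 0.17 -0.55  5.4 ] d [-0.1674 -0.3877 -0.0564] n 8 t 14.325 F [ 0.7  0.5 -0.7] M [-0.01 -0.02  0.02] op 0.0769
"delta_pos": [[-0.0208, 0.0074, -0.0485], [-0.0214, 0.0073, -0.0482], [-0.0219, 0.0073, -0.048], [-0.0225, 0.0073, -0.0477], [-0.0231, 0.0072, -0.0474]] "dr": [[0.01, -0.68, -0.07], [0.01, -0.68, -0.07], [0.01, -0.68, -0.07], [0.01, -0.68, -0.07], [0.01, -0.68, -0.07]]
"delta_pos": [[-0.0236, 0.0072, -0.0472], [-0.0242, 0.0071, -0.0469], [-0.0248, 0.0071, -0.0466]] "dr": [[0.01, -0.68, -0.07], [0.01, -0.68, -0.07], [0.01, -0.68, -0.07]]
```

Emit:
{"name": "servo_tool", "arguments": {"delta_pos": [[-0.021,0.003,-0.048],[-0.021,0.005,-0.048],[-0.022,0.008,-0.048],[-0.022,0.008,-0.048],[-0.023,0.008,-0.047]], "dr": [[0,-0.7,-0.1],[0,-0.7,-0.1],[0,-0.7,-0.1],[0,-0.7,-0.1],[0,-0.7,-0.1]], "grip": [0.9,0.9,0.9,0.9,0.9]}}

```text
t: 14.95
tool_pos: [0.5185, -0.0533, 0.2523]
tool_rot: [-1.573, -0.076, 0.032]
contact_force: [0.5, -0.9, -0.2]
opening: 0.0769
```

Emit:
{"name": "servo_tool", "arguments": {"delta_pos": [[-0.023,0.008,-0.047],[-0.023,0.008,-0.045],[-0.018,0.006,-0.035],[0,0,0]], "dr": [[0,-0.7,0],[0,-0.7,0],[0,-0.6,0],[0,0,0]], "grip": [0.9,0.9,0.9,0.9]}}

```text
t: 15.45
tool_pos: [0.4635, -0.1924, 0.236]
tool_rot: [-1.579, -0.108, 0.05]
contact_force: [-0.9, 0.4, 0.7]
opening: 0.0767
```

```bash
python3 look.py wm pan_medium; python3 wfit.py pan_medium; python3 - <<'E'
from h import *
plan([.4494,-.1957,.09],.093,n=1)
E
```

```text
pan_medium [(0.89, [199.7, 105.2, 324.7, 169.8])]
[(0.73, [197.9, 105.7, 320.7, 165.5]), (0.46, [430.2, 249.4, 512.0, 349.8])]
old [ 0.45193785 -0.19546272  0.09304146] wrist [ 0.4503 -0.1964  0.1037] 528.4105344098424 6149
pos [ 0.4649 -0.1897  0.2359] yawerr [ 0.43  2.17 -0.7 ] d [-0.0155 -0.006  -0.1459] n 1 t 15.65 F [-0.3  0.6  0.6] M [-0.01 -0.02 -0.02] op 0.077
"delta_pos": [[-0.0214, 0.1453, -0.0027]] "dr": [[0.63, 0.7, 2.12]]
```

View pics/wm.png

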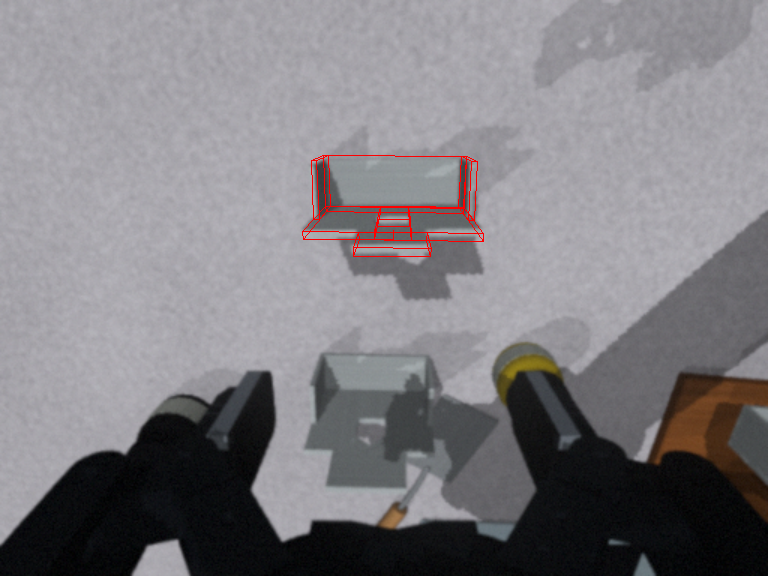

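Emit:
{"name": "servo_tool", "arguments": {"delta_pos": [[-0.007,0.04,-0.002],[-0.005,0.04,-0.002],[-0.003,0.035,0]], "dr": [[0.3,0.3,0.8],[0.2,0.2,0.7],[0.1,0.1,0.7]], "grip": [0.9,0.9,0.9]}}

```text
t: 16.02
tool_pos: [0.4584, -0.1944, 0.1242]
tool_rot: [-1.576, -0.086, 0.073]
contact_force: [0.8, 0.0, 0.3]
opening: 0.0768
```

```bash
python3 - <<'E'
from h import *
plan([.4487,-.1962,.088],.096,n=1)
E
```

```text
pos [ 0.4584 -0.1944  0.1242] yawerr [ 0.36  0.47 -0.29] d [-0.0097 -0.0018 -0.0362] n 1 t 16.025 F [0.8 0.  0.3] M [ 0.03 -0.05  0.  ] op 0.0768
"delta_pos": [[-0.0101, 0.0361, -0.0005]] "dr": [[0.41, 0.29, 0.44]]
```

Emit:
{"name": "servo_tool", "arguments": {"delta_pos": [[-0.009,0.012,-0.001],[-0.001,0.015,0],[0,0.008,0],[0,0,0]], "dr": [[0.4,0.3,0.4],[0,0,0],[0,0,0],[0,0,0]], "grip": [0.9,0.9,0.9,0.9]}}

```text
t: 16.52
tool_pos: [0.449, -0.1944, 0.0876]
tool_rot: [-1.568, -0.078, 0.078]
contact_force: [0.2, 0.1, 0.0]
opening: 0.0772
```

```bash
python3 - <<'E'
from h import *
plan([.4487,-.1962,.088],.096,n=1)
E
python3 lk2.py m1 260 190
```

```text
pos [ 0.449  -0.1944  0.0876] yawerr [-0.07 -0.01 -0.2 ] d [-0.0003 -0.0018  0.0004] n 1 t 16.525 F [0.2 0.1 0. ] M [-0.06  0.01 -0.  ] op 0.0772
"delta_pos": [[-0.0004, -0.0004, -0.0018]] "dr": [[-0.07, 0.2, -0.01]]
16.525 [ 0.449  -0.1944  0.0876] [  5.7   0.  -89.9] [0.2 0.1 0. ] [-0.06  0.01 -0.  ] 0.0772
```

View pics/m1.png

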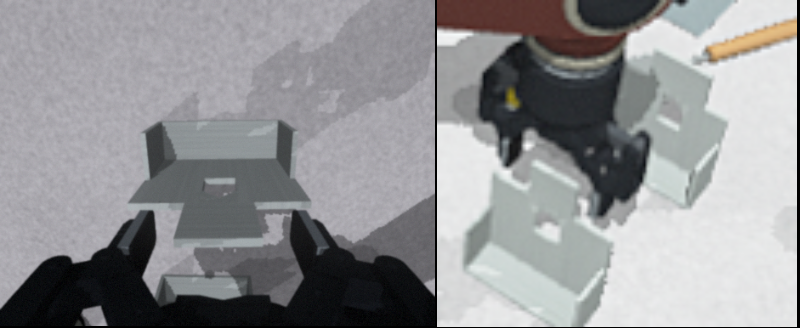

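Emit:
{"name": "servo_tool", "arguments": {"delta_pos": [[0,-0.001,-0.002],[0,0,0],[0,0,0],[0,0,0],[0,0,0]], "dr": [[0,0.1,0],[0,0,0],[0,0,0],[0,0,0],[0,0,0]], "grip": [0.35,0.35,0.35,0.35,0.35]}}

```text
t: 17.25
tool_pos: [0.4511, -0.1974, 0.0917]
tool_rot: [-1.57, -0.08, 0.073]
contact_force: [0.3, -0.2, 0.3]
opening: 0.0415
```

```bash
python3 lk2.py m2 260 190
```

```text
17.25 [ 0.4511 -0.1974  0.0917] [  5.6  -0.3 -90.1] [ 0.3 -0.2  0.3] [ 0.   -0.12 -0.02] 0.0415
```

View pics/m2.png

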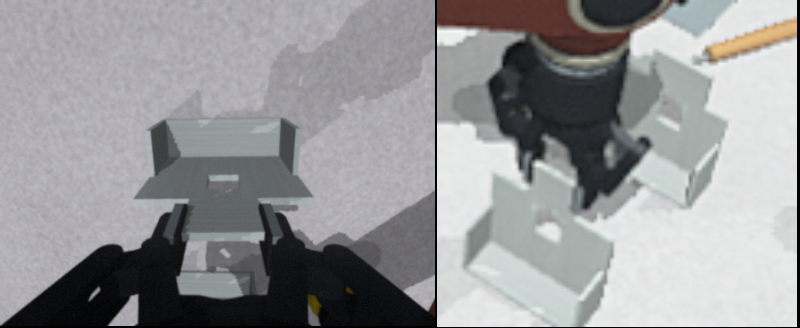

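Emit:
{"name": "servo_tool", "arguments": {"delta_pos": [[0,-0.015,0],[0,-0.04,0],[0,-0.05,0.01],[0,-0.05,0.02],[0.002,-0.02,0.04]], "dr": [[0,0,0],[0,0,0],[0,0.5,0],[0,0.5,0],[0,0.5,0]], "grip": [0.35,0.35,0.35,0.35,0.35]}}

```text
t: 17.98
tool_pos: [0.4438, -0.1266, 0.2711]
tool_rot: [-1.567, -0.05, 0.053]
contact_force: [1.4, 0.7, -3.3]
opening: 0.0416
```

```bash
python3 lk2.py m3 240 150; python3 - <<'E'
from h import *
plan([.490,.192,.24],-.003,step=.055)
E
```

```text
17.975 [ 0.4438 -0.1266  0.2711] [  3.8   0.1 -89.8] [ 1.4  0.7 -3.3] [ 0.01 -0.06  0.03] 0.0416
pos [ 0.4442 -0.1243  0.2713] yawerr [-0.2  -0.03 -4.27] d [ 0.0458  0.3163 -0.0313] n 6 t 18.075 F [ 1.3 -1.3 -1.9] M [-0.11 -0.01 -0.03] op 0.0413
"delta_pos": [[0.0114, 0.0054, 0.052], [0.0107, 0.0054, 0.0522], [0.0101, 0.0053, 0.0523], [0.0094, 0.0053, 0.0524], [0.0088, 0.0053, 0.0525]] "dr": [[-0.03, 0.71, -0.0], [-0.03, 0.71, -0.0], [-0.03, 0.71, -0.0], [-0.03, 0.71, -0.0], [-0.03, 0.71, -0.0]]
"delta_pos": [[0.0081, 0.0053, 0.0526]] "dr": [[-0.03, 0.71, -0.0]]
```

View pics/m3.png

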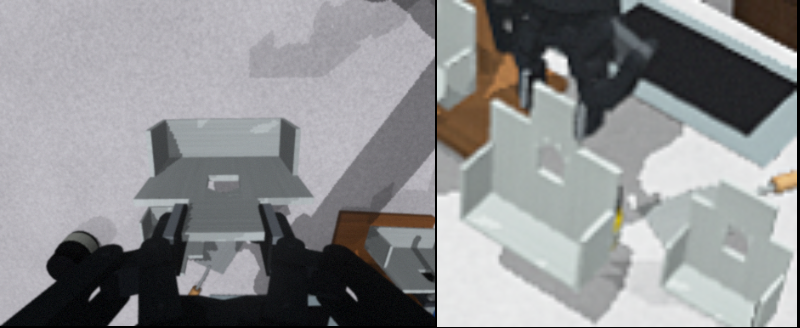

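Emit:
{"name": "servo_tool", "arguments": {"delta_pos": [[0.011,0.003,0.052],[0.01,0.003,0.052],[0.01,0.003,0.052],[0.009,0.003,0.052],[0.008,0.003,0.052]], "dr": [[0,0.7,0],[0,0.7,0],[0,0.7,0],[0,0.7,0],[0,0.7,0]], "grip": [0.35,0.35,0.35,0.35,0.35]}}

```text
t: 18.7
tool_pos: [0.4809, 0.1397, 0.2563]
tool_rot: [-1.572, 0.0, -0.0]
contact_force: [1.0, -0.1, -1.5]
opening: 0.0415
```

Emit:
{"name": "servo_tool", "arguments": {"delta_pos": [[0.007,0.006,0.045],[0.004,0.01,0.015],[0,0.005,0.004],[0,0,0]], "dr": [[0,0.5,0],[0,0.2,0],[0,0,0],[0,0,0]], "grip": [0.35,0.35,0.35,0.35]}}

```text
t: 19.2
tool_pos: [0.4911, 0.2055, 0.232]
tool_rot: [-1.576, 0.011, -0.004]
contact_force: [-0.1, 0.3, -2.1]
opening: 0.0412
```

```bash
python3 - <<'E'
from h import *
plan([.50,.192,.171],-.003,n=3)
E
```

```text
pos [0.4911 0.2055 0.232 ] yawerr [ 0.28 -0.26  0.37] d [ 0.0089 -0.0135 -0.061 ] n 3 t 19.2 F [-0.1  0.3 -2.1] M [-0.01 -0.03 -0.  ] op 0.0412
"delta_pos": [[0.0031, 0.0203, -0.0044], [0.003, 0.0203, -0.0044], [0.003, 0.0203, -0.0044]] "dr": [[0.09, -0.12, -0.09], [0.09, -0.12, -0.09], [0.09, -0.12, -0.09]]
```

Emit:
{"name": "servo_tool", "arguments": {"delta_pos": [[0.003,0.025,-0.005],[0.003,0.025,-0.005],[0.002,0.01,-0.003],[0,0,0]], "dr": [[0.1,-0.1,-0.1],[0.1,-0.1,-0.1],[0.1,0,0],[0,0,0]], "grip": [0.35,0.35,0.35,0.35]}}

```text
t: 19.7
tool_pos: [0.5007, 0.187, 0.173]
tool_rot: [-1.571, 0.007, -0.012]
contact_force: [-0.2, 0.3, -1.2]
opening: 0.0417
```

```bash
python3 lk2.py m4 200 120; python3 - <<'E'
from h import *
plan([.52,.192,.171],-.003,n=1)
E
```

```text
19.7 [0.5007 0.187  0.173 ] [ -0.7  -0.2 -90. ] [-0.2  0.3 -1.2] [ 0.06 -0.07 -0.02] 0.0417
pos [0.5013 0.1877 0.1742] yawerr [-0.02  0.29  0.48] d [ 0.0187  0.0043 -0.0032] n 1 t 19.8 F [-0.7  0.3 -1.9] M [-0.01 -0.02 -0.01] op 0.0413
"delta_pos": [[0.0187, 0.0033, 0.0045]] "dr": [[-0.02, -0.48, 0.29]]
```

View pics/m4.png

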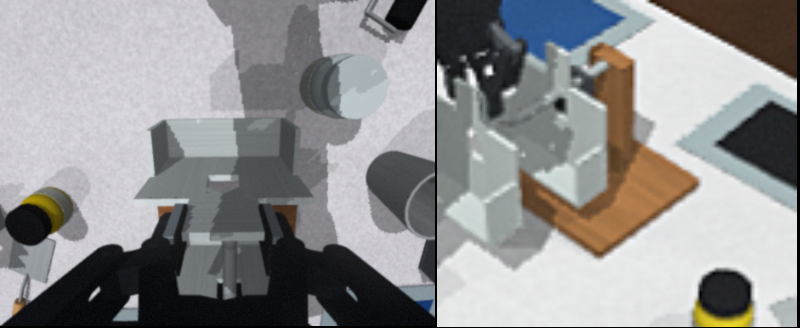

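Emit:
{"name": "servo_tool", "arguments": {"delta_pos": [[0.012,0.004,0.004],[0.01,0,0],[0.01,0,0]], "dr": [[0,-0.5,0.3],[0,0,0],[0,0,0]], "grip": [0.35,0.35,0.35]}}

```text
t: 20.18
tool_pos: [0.5366, 0.1925, 0.1728]
tool_rot: [-1.569, -0.002, -0.004]
contact_force: [-0.3, 0.5, -2.0]
opening: 0.0413
```

```bash
python3 lk2.py m5 200 120; python3 - <<'E'
from h import *
plan([.565,.192,.171],-.003,n=1)
E
```

```text
20.175 [0.5366 0.1925 0.1728] [ -0.1  -0.2 -89.9] [-0.3  0.5 -2. ] [ 0.02 -0.02 -0.05] 0.0413
pos [0.5368 0.1923 0.1727] yawerr [-0.08  0.23 -0.07] d [ 0.0282 -0.0003 -0.0017] n 1 t 20.275 F [ 0.7  0.7 -1.8] M [ 0.01  0.05 -0.03] op 0.0415
"delta_pos": [[0.0282, 0.0018, -0.0003]] "dr": [[-0.08, 0.07, 0.23]]
```

View pics/m5.png

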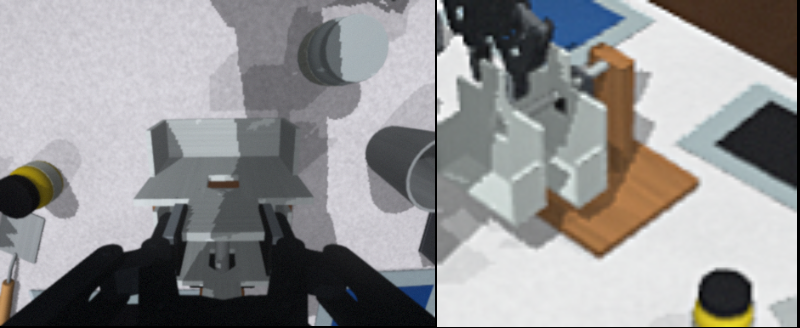

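Emit:
{"name": "servo_tool", "arguments": {"delta_pos": [[0.01,0.002,0],[0.01,0,0],[0.008,0,0],[0,0,0]], "dr": [[0,0,0.2],[0,0,0],[0,0,0],[0,0,0]], "grip": [0.35,0.35,0.35,0.35]}}

```text
t: 20.78
tool_pos: [0.5668, 0.1923, 0.1702]
tool_rot: [-1.57, 0.002, -0.001]
contact_force: [-0.2, 0.5, -2.1]
opening: 0.0415
```

```bash
python3 lk2.py m6 200 120; python3 - <<'E'
from h import *
plan([.567,.192,.157],-.003,n=1)
E
```

```text
20.775 [0.5668 0.1923 0.1702] [ -0.1   0.  -89.9] [-0.2  0.5 -2.1] [-0.05 -0.02 -0.02] 0.0415
pos [0.5662 0.1923 0.1701] yawerr [-0.07 -0.04 -0.08] d [ 0.0008 -0.0003 -0.0131] n 1 t 20.875 F [-0.3 -0.7 -1.3] M [ 0.03  0.02 -0.08] op 0.0415
"delta_pos": [[0.0008, 0.0131, -0.0003]] "dr": [[-0.07, 0.08, -0.04]]
```

View pics/m6.png

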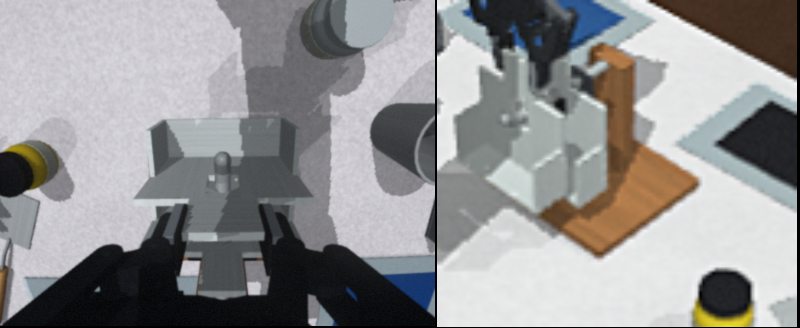

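Emit:
{"name": "servo_tool", "arguments": {"delta_pos": [[0.001,0.006,0],[0,0.004,0],[0,0.002,0],[0,0.001,0]], "dr": [[0,0,0],[0,0,0],[0,0,0],[0,0,0]], "grip": [0.35,0.35,0.35,0.35], "grip_force": 110}}

```text
t: 21.38
tool_pos: [0.5666, 0.1923, 0.1564]
tool_rot: [-1.57, 0.002, -0.0]
contact_force: [-1.5, 0.0, 1.7]
opening: 0.0409
```

Emit:
{"name": "servo_tool", "arguments": {"delta_pos": [[0,0.001,0]], "dr": [[0,0,0]], "grip": [0.35]}}

```text
t: 21.5
tool_pos: [0.5668, 0.1922, 0.1562]
tool_rot: [-1.57, 0.001, -0.001]
contact_force: [-1.3, -1.5, 3.2]
opening: 0.0411
```

Emit:
{"name": "servo_tool", "arguments": {"delta_pos": [[0.002,-0.001,0],[0.003,0,0],[0.003,0,0]], "dr": [[0,0,0],[0,0,0],[0,0,0]], "grip": [0.35,0.35,0.35]}}

```text
t: 21.88
tool_pos: [0.5753, 0.1924, 0.1569]
tool_rot: [-1.57, 0.001, -0.001]
contact_force: [-1.5, 0.5, -2.1]
opening: 0.0409
```

```bash
python3 lk2.py m7 200 120; python3 - <<'E'
from h import *
plan([.60,.192,.157],-.003,n=1)
E
```

```text
21.875 [0.5753 0.1924 0.1569] [ -0.1  -0.  -89.9] [-1.5  0.5 -2.1] [ 0.02  0.   -0.02] 0.0409
pos [0.5754 0.1924 0.1569] yawerr [-0.06  0.01 -0.1 ] d [ 0.0246 -0.0004  0.0001] n 1 t 21.975 F [ 0.4 -0.4 -2.9] M [ 0.02 -0.03 -0.  ] op 0.0415
"delta_pos": [[0.0246, -0.0001, -0.0003]] "dr": [[-0.06, 0.1, 0.01]]
```

View pics/m7.png

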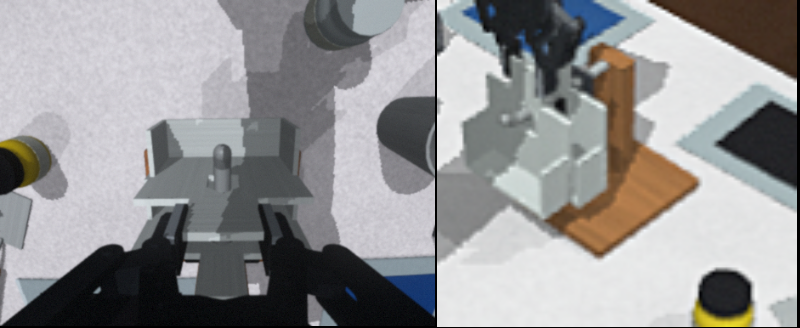

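Free of contact at the nest entrance; continue sliding in.

Emit:
{"name": "servo_tool", "arguments": {"delta_pos": [[0.006,0,0],[0.006,0,0],[0.006,0,0]], "dr": [[0,0,0],[0,0,0],[0,0,0]], "grip": [0.35,0.35,0.35]}}

```text
t: 22.35
tool_pos: [0.5942, 0.1922, 0.1567]
tool_rot: [-1.57, 0.001, -0.001]
contact_force: [-0.0, -0.0, -1.9]
opening: 0.0411
```

Emit:
{"name": "servo_tool", "arguments": {"delta_pos": [[0.004,0,0],[0.004,0,0]], "dr": [[0,0,0],[0,0,0]], "grip": [0.35,0.35]}}

```text
t: 22.6
tool_pos: [0.6031, 0.1921, 0.1566]
tool_rot: [-1.57, 0.001, -0.001]
contact_force: [-0.5, -0.1, -1.5]
opening: 0.041
```

Emit:
{"name": "servo_tool", "arguments": {"delta_pos": [[0.003,0,0],[0.002,0,0]], "dr": [[0,0,0],[0,0,0]], "grip": [0.35,0.35]}}

```text
t: 22.85
tool_pos: [0.6085, 0.192, 0.1566]
tool_rot: [-1.57, 0.002, -0.001]
contact_force: [-0.8, -0.1, -1.5]
opening: 0.0411
```

Emit:
{"name": "servo_tool", "arguments": {"delta_pos": [[0.002,0,0],[0.002,0,0]], "dr": [[0,0,0],[0,0,0]], "grip": [0.35,0.35]}}

```text
t: 23.1
tool_pos: [0.6125, 0.192, 0.1566]
tool_rot: [-1.57, 0.002, -0.0]
contact_force: [-1.5, -1.3, -0.5]
opening: 0.0412
```

Emit:
{"name": "servo_tool", "arguments": {"delta_pos": [[0.002,0,0]], "dr": [[0,0,-0.3]], "grip": [0.35]}}

```text
t: 23.22
tool_pos: [0.6139, 0.192, 0.1566]
tool_rot: [-1.571, -0.001, -0.003]
contact_force: [-5.5, -1.4, 0.7]
opening: 0.0406
```

Emit:
{"name": "servo_tool", "arguments": {"delta_pos": [[0.002,0,0]], "dr": [[0,0,-0.5]], "grip": [0.35]}}

```text
t: 23.35
tool_pos: [0.6145, 0.192, 0.1565]
tool_rot: [-1.571, -0.005, -0.007]
contact_force: [-6.3, -0.3, 2.2]
opening: 0.0407
```

Emit:
{"name": "servo_tool", "arguments": {"delta_pos": [[0.003,0,0],[0.003,0,0]], "dr": [[0,0,-0.5],[0,0,-0.5]], "grip": [0.35,0.35]}}

```text
t: 23.6
tool_pos: [0.6157, 0.192, 0.1565]
tool_rot: [-1.572, -0.009, -0.011]
contact_force: [-11.3, -0.9, 3.6]
opening: 0.0408
```

```bash
python3 lk2.py m8 200 120
```

```text
23.6 [0.6157 0.192  0.1565] [ -0.1  -0.7 -90.1] [-11.3  -0.9   3.6] [-0.32  2.03 -0.08] 0.0408
```

View pics/m8.png

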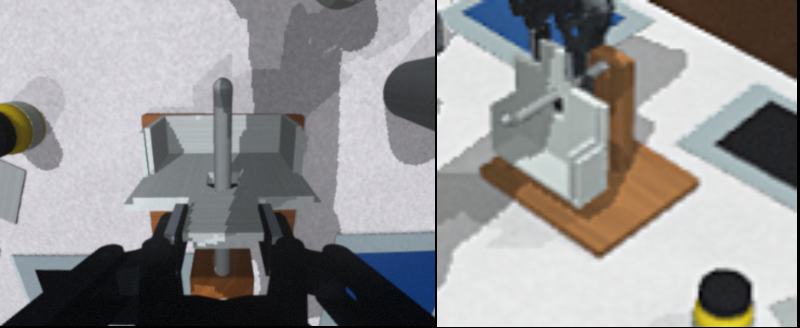

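Emit:
{"name": "servo_tool", "arguments": {"delta_pos": [[-0.0015,0,0],[-0.001,0,0]], "dr": [[0,0,0.3],[0,0,0.3]], "grip": [0.35,0.35]}}

```text
t: 23.95
tool_pos: [0.6132, 0.192, 0.1566]
tool_rot: [-1.572, -0.001, -0.003]
contact_force: [0.4, -0.1, -1.6]
opening: 0.0411
```

Emit:
{"name": "servo_tool", "arguments": {"delta_pos": [[0.0015,0,0]], "dr": [[0,0,-0.2]], "grip": [0.35]}}

```text
t: 24.08
tool_pos: [0.6146, 0.192, 0.1566]
tool_rot: [-1.572, -0.004, -0.006]
contact_force: [-3.0, -0.3, -0.4]
opening: 0.0408
```

Emit:
{"name": "servo_tool", "arguments": {"delta_pos": [[0,0,0],[0,0,0],[0,0,0]], "dr": [[0,0,0],[0,0,0],[0,0,0]], "grip": [0.6,0.85,0.85]}}

```text
t: 24.45
tool_pos: [0.6164, 0.1925, 0.158]
tool_rot: [-1.571, -0.008, -0.009]
contact_force: [-0.1, 0.6, -0.3]
opening: 0.0726
```

```bash
python3 lk2.py m9 200 120
```

```text
24.45 [0.6164 0.1925 0.158 ] [ -0.1  -0.6 -90. ] [-0.1  0.6 -0.3] [ 0.09  0.05 -0.04] 0.0726
```

View pics/m9.png

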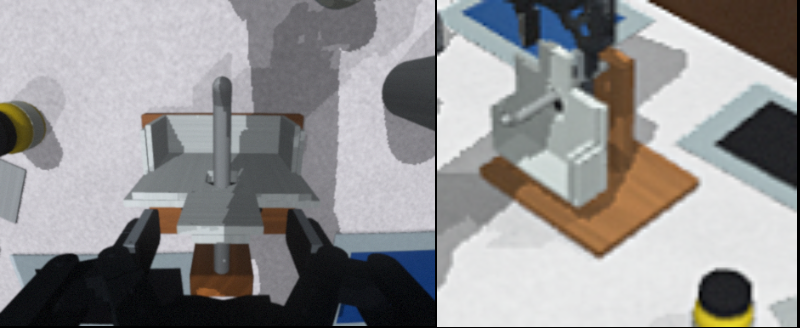

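Emit:
{"name": "servo_tool", "arguments": {"delta_pos": [[0,-0.02,0],[0,-0.045,0],[0,-0.05,0],[0,0,-0.03],[0,0.002,-0.05]], "dr": [[0,0,0],[0,0,0],[0,0,0.5],[0,-0.5,0],[0,-0.5,0]], "grip": [0.85,0.9,1,1,1], "grip_force": 90}}

```text
t: 25.18
tool_pos: [0.6165, 0.1138, 0.2823]
tool_rot: [-1.57, -0.025, 0.011]
contact_force: [-0.1, 0.6, -0.1]
opening: 0.0855
```

```bash
python3 - <<'E'
from h import *
plan([.628,-.196,.21],.09,step=.058)
E
```

```text
pos [0.6165 0.1138 0.2823] yawerr [-0.05  0.5   3.86] d [ 0.0115 -0.3098 -0.0723] n 6 t 25.175 F [-0.1  0.6 -0.1] M [-0.02  0.02  0.07] op 0.0855
"delta_pos": [[0.0006, 0.012, -0.0517], [0.0001, 0.012, -0.0517], [-0.0005, 0.012, -0.0517], [-0.001, 0.012, -0.0517], [-0.0016, 0.012, -0.0516]] "dr": [[-0.0, -0.64, 0.08], [-0.0, -0.64, 0.08], [-0.0, -0.64, 0.08], [-0.0, -0.64, 0.08], [-0.0, -0.64, 0.08]]
"delta_pos": [[-0.0022, 0.012, -0.0516]] "dr": [[-0.0, -0.64, 0.08]]
```

Emit:
{"name": "servo_tool", "arguments": {"delta_pos": [[0,0.012,-0.052],[0,0.012,-0.052],[0,0.012,-0.052],[-0.001,0.012,-0.052],[-0.002,0.012,-0.052]], "dr": [[0,-0.7,0.1],[0,-0.7,0.1],[0,-0.7,0.1],[0,-0.7,0.1],[0,-0.6,0.1]], "grip": [1,1,1,1,1]}}

```text
t: 25.8
tool_pos: [0.6301, -0.1538, 0.2348]
tool_rot: [-1.573, -0.082, 0.054]
contact_force: [0.8, -0.0, -0.6]
opening: 0.0853
```

Emit:
{"name": "servo_tool", "arguments": {"delta_pos": [[-0.002,0.008,-0.03],[0,0,0],[0,0,0]], "dr": [[0,-0.4,0],[0,0,0],[0,0,0]], "grip": [1,1,1]}}

```text
t: 26.18
tool_pos: [0.6312, -0.1884, 0.2304]
tool_rot: [-1.574, -0.086, 0.053]
contact_force: [-0.0, -0.2, -0.2]
opening: 0.0857
```

```bash
python3 look.py ws pan_small; python3 wfit.py pan_small; python3 - <<'E'
from h import *
plan([.628,-.196,.082],.09,n=1)
E
```

```text
pan_small [(0.79, [203.2, 116.7, 309.0, 186.2]), (0.65, [456.5, 133.4, 511.5, 250.9])]
[(0.87, [203.6, 116.3, 305.9, 181.6])]
old [ 0.6303935  -0.19600072  0.08209992] wrist [ 0.6309 -0.196   0.084 ] 521.803352556709 5876
pos [ 0.6311 -0.1876  0.2297] yawerr [0.21 1.19 0.  ] d [-0.0031 -0.0084 -0.1477] n 1 t 26.375 F [ 0.1 -0.1  0.3] M [-0.02  0.03 -0.02] op 0.0853
"delta_pos": [[-0.0068, 0.1476, -0.0073]] "dr": [[0.32, -0.0, 1.17]]
```

View pics/ws.png

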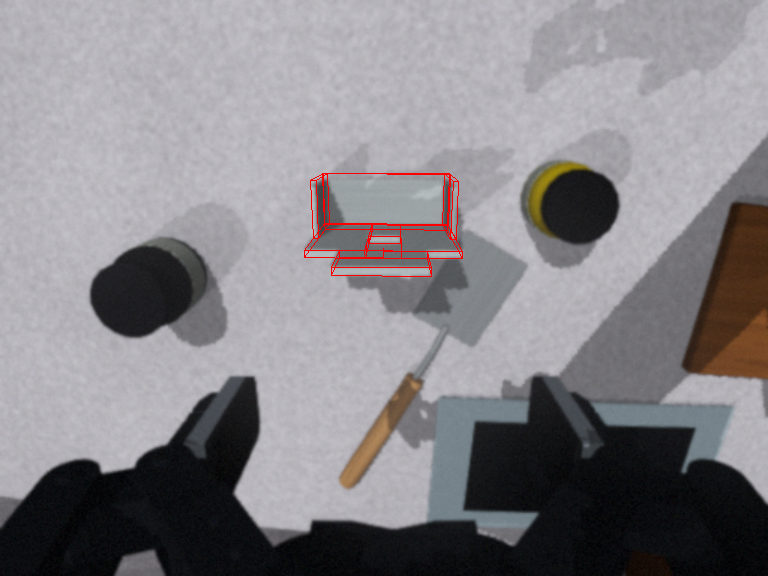

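Emit:
{"name": "servo_tool", "arguments": {"delta_pos": [[-0.003,0.04,-0.004],[-0.002,0.04,-0.004],[-0.002,0.03,0]], "dr": [[0.2,0.1,0.5],[0.1,0.1,0.5],[0,0,0.2]], "grip": [1,1,1]}}

```text
t: 26.75
tool_pos: [0.6301, -0.1948, 0.1231]
tool_rot: [-1.574, -0.078, 0.065]
contact_force: [-0.5, -0.5, -1.1]
opening: 0.0855
```

```bash
python3 - <<'E'
from h import *
plan([.6282,-.1962,.081],.083,n=1)
E
```

```text
pos [ 0.6301 -0.1948  0.1231] yawerr [ 0.24  0.51 -0.45] d [-0.0019 -0.0014 -0.0421] n 1 t 26.75 F [-0.5 -0.5 -1.1] M [ 0.01 -0.03 -0.07] op 0.0855
"delta_pos": [[-0.0023, 0.0421, -0.001]] "dr": [[0.28, 0.45, 0.49]]
```

Emit:
{"name": "servo_tool", "arguments": {"delta_pos": [[-0.002,0.015,-0.001],[0,0.015,0],[0,0.01,0],[0,0,0]], "dr": [[0.3,0.4,0.5],[0,0,0],[0,0,0],[0,0,0]], "grip": [1,1,1,1]}}

```text
t: 27.25
tool_pos: [0.6281, -0.1941, 0.0805]
tool_rot: [-1.568, -0.066, 0.069]
contact_force: [0.2, 0.1, 0.3]
opening: 0.0853
```

```bash
python3 - <<'E'
from h import *
plan([.6282,-.1962,.081],.083,n=1)
E
python3 lk2.py s1 290 160
```

```text
pos [ 0.6281 -0.1941  0.0805] yawerr [-0.08 -0.13 -0.15] d [ 0.0001 -0.0021  0.0005] n 1 t 27.25 F [0.2 0.1 0.3] M [-0.05 -0.02  0.01] op 0.0853
"delta_pos": [[-0.0, -0.0005, -0.0021]] "dr": [[-0.09, 0.15, -0.12]]
27.25 [ 0.6281 -0.1941  0.0805] [  4.9   0.1 -89.9] [0.2 0.1 0.3] [-0.05 -0.02  0.01] 0.0853
```

View pics/s1.png

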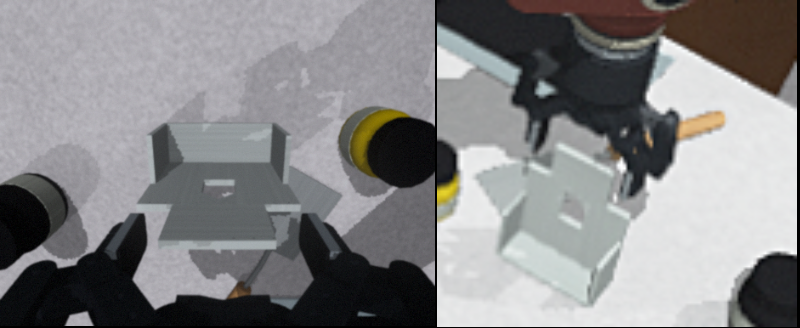

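Emit:
{"name": "servo_tool", "arguments": {"delta_pos": [[0,0,-0.002],[0,0,0],[0,0,0],[0,0,0],[0,0,0]], "dr": [[0,0.1,0],[0,0,0],[0,0,0],[0,0,0],[0,0,0]], "grip": [0.5,0.5,0.5,0.5,0.5]}}

```text
t: 27.98
tool_pos: [0.6304, -0.1971, 0.0844]
tool_rot: [-1.57, -0.068, 0.063]
contact_force: [0.4, 0.4, -0.0]
opening: 0.0549
```

```bash
python3 lk2.py s2 290 160
```

```text
27.975 [ 0.6304 -0.1971  0.0844] [  4.8  -0.2 -90. ] [ 0.4  0.4 -0. ] [-0.01 -0.06 -0.02] 0.0549
```

View pics/s2.png

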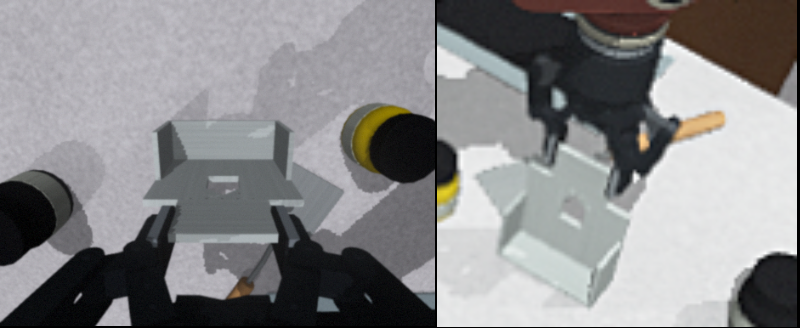

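Emit:
{"name": "servo_tool", "arguments": {"delta_pos": [[0,-0.015,0],[0,-0.04,0],[0,-0.05,0],[-0.03,-0.05,0.02],[-0.04,-0.03,0.04]], "dr": [[0,0,0],[0,0,0],[0,0.4,0],[0,0.4,0],[0,0.4,0]], "grip": [0.5,0.5,0.5,0.5,0.5]}}

```text
t: 28.7
tool_pos: [0.5551, -0.1434, 0.2729]
tool_rot: [-1.568, -0.045, 0.049]
contact_force: [0.1, 0.7, -0.7]
opening: 0.0552
```

```bash
python3 lk2.py s3 240 130; python3 - <<'E'
from h import *
plan([.485,.06,.27],-.003,step=.055)
E
```

```text
28.7 [ 0.5551 -0.1434  0.2729] [  3.4   0.2 -89.9] [ 0.1  0.7 -0.7] [0.03 0.   0.03] 0.0552
pos [ 0.5545 -0.1411  0.2761] yawerr [-0.06  0.12 -3.79] d [-0.0695  0.2011 -0.0061] n 4 t 28.8 F [ 0.2  0.1 -1.7] M [-0.06 -0.06  0.01] op 0.0551
"delta_pos": [[-0.0142, 0.0015, 0.0513], [-0.015, 0.0015, 0.051], [-0.0159, 0.0015, 0.0508], [-0.0167, 0.0015, 0.0505]] "dr": [[-0.01, 0.95, 0.03], [-0.01, 0.95, 0.03], [-0.01, 0.95, 0.03], [-0.01, 0.95, 0.03]]
```

View pics/s3.png

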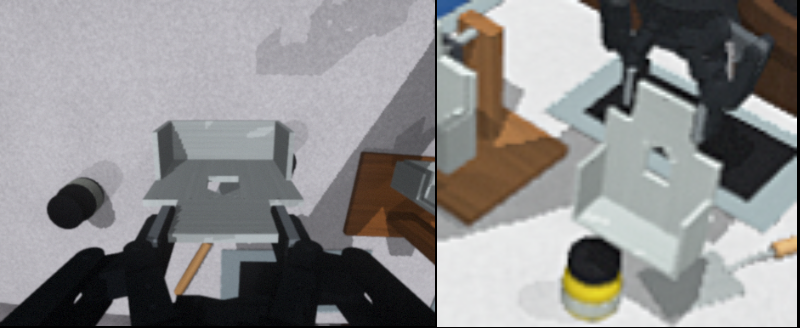

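Emit:
{"name": "servo_tool", "arguments": {"delta_pos": [[-0.02,0,0.045],[-0.02,0,0.05],[-0.018,0,0.05],[-0.012,0.002,0.05],[0,0.005,0.05]], "dr": [[0,0.9,0],[0,0.9,0],[0,0.9,0],[0,0.9,0],[0,0.2,0]], "grip": [0.5,0.5,0.5,0.5,0.5]}}

```text
t: 29.42
tool_pos: [0.4759, 0.1041, 0.2726]
tool_rot: [-1.571, 0.003, -0.017]
contact_force: [0.2, -0.2, -1.8]
opening: 0.055
```

```bash
python3 - <<'E'
from h import *
plan([.495,.192,.19],-.003,n=4)
E
```

```text
pos [0.4759 0.1041 0.2726] yawerr [0.02 0.53 0.55] d [ 0.0191  0.0879 -0.0826] n 4 t 29.425 F [ 0.2 -0.2 -1.8] M [ 0.02 -0.06 -0.05] op 0.055
"delta_pos": [[0.0043, 0.0207, 0.022], [0.0044, 0.0207, 0.022], [0.0045, 0.0207, 0.022], [0.0046, 0.0206, 0.022]] "dr": [[0.0, -0.14, 0.13], [0.0, -0.14, 0.13], [0.0, -0.14, 0.13], [0.0, -0.14, 0.13]]
```

Emit:
{"name": "servo_tool", "arguments": {"delta_pos": [[0.005,0.018,0.02],[0.005,0.02,0.018],[0.005,0.02,0.016],[0.003,0.02,0.012],[0,0,0]], "dr": [[0,-0.1,0.1],[0,-0.1,0.1],[0,-0.1,0.1],[0,-0.1,0.1],[0,0,0]], "grip": [0.5,0.5,0.5,0.5,0.5]}}

```text
t: 30.05
tool_pos: [0.4951, 0.175, 0.1937]
tool_rot: [-1.572, -0.004, -0.003]
contact_force: [0.0, -0.4, -2.1]
opening: 0.0549
```

```bash
python3 - <<'E'
from h import *
plan([.515,.192,.1705],-.003,n=2)
E
```

```text
pos [0.4951 0.175  0.1937] yawerr [ 0.06  0.22 -0.21] d [ 0.0199  0.017  -0.0232] n 2 t 30.05 F [ 0.  -0.4 -2.1] M [ 0.   -0.01  0.  ] op 0.0549
"delta_pos": [[0.0099, 0.0116, 0.0085], [0.0099, 0.0116, 0.0085]] "dr": [[0.03, 0.1, 0.11], [0.03, 0.1, 0.11]]
```

Emit:
{"name": "servo_tool", "arguments": {"delta_pos": [[0.008,0.01,0.01],[0.006,0.01,0.006],[0.002,0.003,0],[0,0,0]], "dr": [[0,0.1,0.1],[0,0.1,0.1],[0,0,0],[0,0,0]], "grip": [0.5,0.5,0.5,0.5]}}

```text
t: 30.55
tool_pos: [0.5133, 0.1897, 0.1727]
tool_rot: [-1.573, 0.001, -0.007]
contact_force: [0.1, 0.1, -2.0]
opening: 0.0552
```

```bash
python3 - <<'E'
from h import *
plan([.535,.192,.1705],-.003,n=2)
E
python3 lk2.py s4 200 120
```

```text
pos [0.5133 0.1897 0.1727] yawerr [0.11 0.22 0.1 ] d [ 0.0217  0.0023 -0.0022] n 2 t 30.55 F [ 0.1  0.1 -2. ] M [-0.04 -0.02 -0.03] op 0.0552
"delta_pos": [[0.0109, 0.0011, 0.0012], [0.0109, 0.0011, 0.0012]] "dr": [[0.05, -0.05, 0.11], [0.05, -0.05, 0.11]]
30.55 [0.5133 0.1897 0.1727] [ -0.3  -0.2 -90.1] [ 0.1  0.1 -2. ] [-0.04 -0.02 -0.03] 0.0552
```

View pics/s4.png

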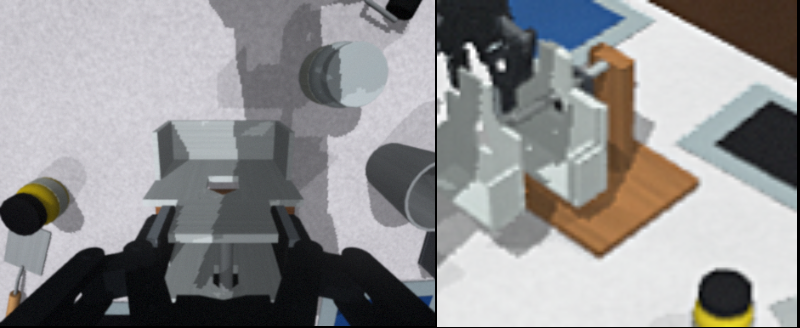

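Emit:
{"name": "servo_tool", "arguments": {"delta_pos": [[0.011,0.001,0.002],[0.011,0,0]], "dr": [[0.1,-0.1,0.2],[0,0,0]], "grip": [0.5,0.5]}}

```text
t: 30.9
tool_pos: [0.5365, 0.1917, 0.173]
tool_rot: [-1.57, 0.0, -0.004]
contact_force: [0.3, 0.2, -1.1]
opening: 0.0555
```

```bash
python3 - <<'E'
from h import *
plan([.564,.192,.1705],-.003,n=2)
E
python3 lk2.py s5 200 120
```

```text
pos [0.5365 0.1917 0.173 ] yawerr [-0.03  0.15 -0.01] d [ 0.0275  0.0003 -0.0025] n 2 t 30.9 F [ 0.3  0.2 -1.1] M [-0.02  0.02  0.03] op 0.0555
"delta_pos": [[0.0137, 0.0013, 0.0002], [0.0137, 0.0013, 0.0002]] "dr": [[-0.02, 0.01, 0.07], [-0.02, 0.01, 0.07]]
30.9 [0.5365 0.1917 0.173 ] [ -0.2  -0.1 -90. ] [ 0.3  0.2 -1.1] [-0.02  0.02  0.03] 0.0555
```

View pics/s5.png

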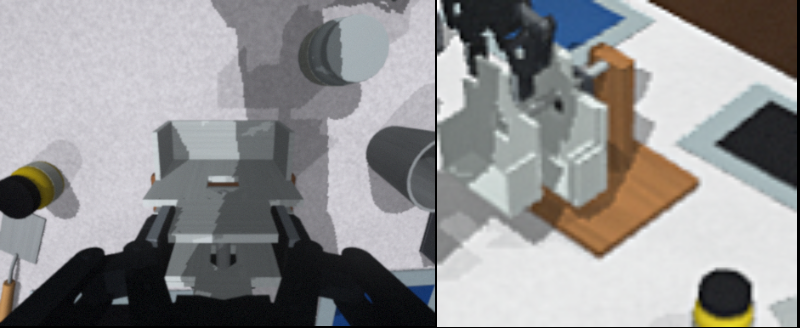

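Emit:
{"name": "servo_tool", "arguments": {"delta_pos": [[0.01,0.002,0],[0.01,0,0],[0.007,0,0],[0,0,0]], "dr": [[0,0,0.1],[0,0,0],[0,0,0],[0,0,0]], "grip": [0.5,0.5,0.5,0.5]}}

```text
t: 31.5
tool_pos: [0.5661, 0.1914, 0.1705]
tool_rot: [-1.57, 0.003, -0.003]
contact_force: [0.9, -0.6, -2.2]
opening: 0.0553
```

```bash
python3 - <<'E'
from h import *
plan([.565,.192,.1555],-.003,n=1)
E
python3 lk2.py s6 200 120
```

```text
pos [0.5661 0.1914 0.1705] yawerr [-0.02  0.01  0.03] d [-0.0011  0.0006 -0.015 ] n 1 t 31.5 F [ 0.9 -0.6 -2.2] M [-0.   -0.05  0.04] op 0.0553
"delta_pos": [[-0.0011, 0.015, 0.0006]] "dr": [[-0.02, -0.03, 0.01]]
31.5 [0.5661 0.1914 0.1705] [ -0.2  -0.  -90. ] [ 0.9 -0.6 -2.2] [-0.   -0.05  0.04] 0.0553
```

View pics/s6.png

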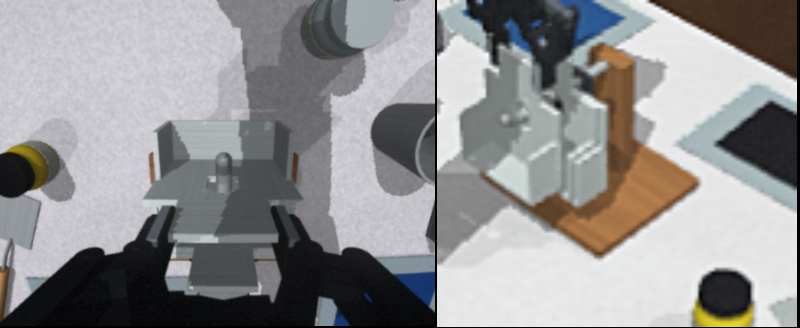

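Emit:
{"name": "servo_tool", "arguments": {"delta_pos": [[-0.001,0.006,0.001],[0,0.004,0],[0,0.002,0],[0,0.001,0]], "dr": [[0,0,0],[0,0,0],[0,0,0],[0,0,0]], "grip": [0.5,0.5,0.5,0.5], "grip_force": 110}}

```text
t: 32.1
tool_pos: [0.5637, 0.1926, 0.1564]
tool_rot: [-1.571, 0.003, -0.002]
contact_force: [0.6, 0.1, -0.7]
opening: 0.0549
```

Emit:
{"name": "servo_tool", "arguments": {"delta_pos": [[0,0.001,0]], "dr": [[0,0,0]], "grip": [0.5]}}

```text
t: 32.22
tool_pos: [0.5638, 0.1925, 0.1558]
tool_rot: [-1.571, 0.002, -0.002]
contact_force: [-1.0, 0.2, 1.9]
opening: 0.0548
```

Touched the peg at the predicted height; lift slightly and slide back.

Emit:
{"name": "servo_tool", "arguments": {"delta_pos": [[0.002,-0.0008,0],[0.004,0,0],[0.005,0,0]], "dr": [[0,0,0],[0,0,0],[0,0,0]], "grip": [0.5,0.5,0.5]}}

```text
t: 32.6
tool_pos: [0.5756, 0.1926, 0.1569]
tool_rot: [-1.57, 0.002, -0.003]
contact_force: [-0.2, 0.4, -1.5]
opening: 0.0544
```

Emit:
{"name": "servo_tool", "arguments": {"delta_pos": [[0.005,0,0],[0.005,0,0]], "dr": [[0,0,0],[0,0,0]], "grip": [0.5,0.5]}}

```text
t: 32.85
tool_pos: [0.5865, 0.1926, 0.1567]
tool_rot: [-1.57, 0.002, -0.003]
contact_force: [-0.7, 0.2, -2.0]
opening: 0.0546
```

Emit:
{"name": "servo_tool", "arguments": {"delta_pos": [[0.005,0,0],[0.005,0,0]], "dr": [[0,0,0],[0,0,0]], "grip": [0.5,0.5]}}

```text
t: 33.1
tool_pos: [0.5972, 0.1925, 0.1565]
tool_rot: [-1.57, 0.002, -0.003]
contact_force: [-0.7, -0.3, -2.0]
opening: 0.0549
```

Emit:
{"name": "servo_tool", "arguments": {"delta_pos": [[0.004,0,0],[0.003,0,0]], "dr": [[0,0,0],[0,0,0]], "grip": [0.5,0.5]}}

```text
t: 33.35
tool_pos: [0.6049, 0.1925, 0.1565]
tool_rot: [-1.57, 0.002, -0.003]
contact_force: [0.6, 0.2, -1.1]
opening: 0.0544
```

Emit:
{"name": "servo_tool", "arguments": {"delta_pos": [[0.002,0,0],[0.002,0,0]], "dr": [[0,0,0],[0,0,0]], "grip": [0.5,0.5]}}

```text
t: 33.6
tool_pos: [0.6087, 0.1925, 0.1564]
tool_rot: [-1.57, 0.003, -0.001]
contact_force: [-3.6, -0.5, 0.5]
opening: 0.0545
```

Emit:
{"name": "servo_tool", "arguments": {"delta_pos": [[0.002,0,0]], "dr": [[0,0,-0.3]], "grip": [0.5]}}

```text
t: 33.72
tool_pos: [0.6093, 0.1925, 0.1564]
tool_rot: [-1.571, 0.002, -0.002]
contact_force: [-7.0, -1.0, 2.3]
opening: 0.0548
```

Emit:
{"name": "servo_tool", "arguments": {"delta_pos": [[0.002,0,0]], "dr": [[0,0,-0.4]], "grip": [0.5]}}

```text
t: 33.85
tool_pos: [0.6095, 0.1925, 0.1565]
tool_rot: [-1.571, 0.0, -0.004]
contact_force: [-8.3, -1.0, 3.6]
opening: 0.0547
```

Emit:
{"name": "servo_tool", "arguments": {"delta_pos": [[0.003,0,0],[0.003,0,0]], "dr": [[0,0,-0.5],[0,0,-0.5]], "grip": [0.5,0.5]}}

```text
t: 34.1
tool_pos: [0.6101, 0.1925, 0.1565]
tool_rot: [-1.573, -0.003, -0.006]
contact_force: [-10.3, -0.5, 3.6]
opening: 0.0546
```

```bash
python3 lk2.py s8 200 120
```

```text
34.1 [0.6101 0.1925 0.1565] [ -0.1  -0.3 -90.1] [-10.3  -0.5   3.6] [-0.16  2.08 -0.11] 0.0546
```

View pics/s8.png

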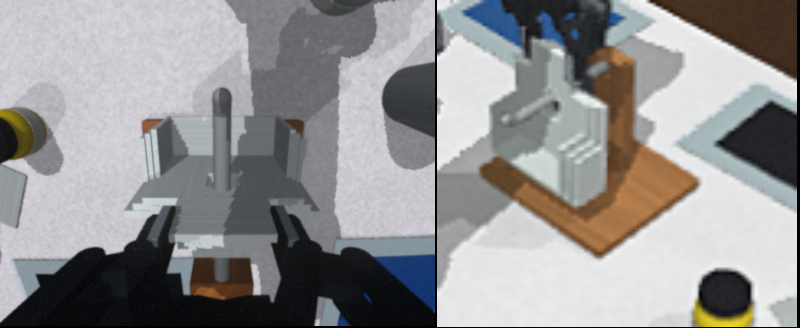

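Emit:
{"name": "servo_tool", "arguments": {"delta_pos": [[0.004,0,0],[0.004,0,0]], "dr": [[0,0,-0.5],[0,0,-0.5]], "grip": [0.5,0.5]}}

```text
t: 34.45
tool_pos: [0.6109, 0.1925, 0.1565]
tool_rot: [-1.575, -0.002, -0.005]
contact_force: [-13.8, -1.1, 6.4]
opening: 0.0545
```

Emit:
{"name": "servo_tool", "arguments": {"delta_pos": [[-0.0015,0,0]], "dr": [[0,0,0.2]], "grip": [0.5]}}

```text
t: 34.58
tool_pos: [0.6085, 0.1925, 0.1564]
tool_rot: [-1.575, 0.002, -0.001]
contact_force: [0.5, -0.1, -2.3]
opening: 0.0542
```

Emit:
{"name": "servo_tool", "arguments": {"delta_pos": [[-0.001,0,0]], "dr": [[0,0,0]], "grip": [0.5]}}

```text
t: 34.7
tool_pos: [0.6078, 0.1926, 0.1564]
tool_rot: [-1.575, 0.0, -0.002]
contact_force: [0.1, -0.4, -1.8]
opening: 0.0544
```

Force dropped to zero, so bring it back to light contact before opening.

Emit:
{"name": "servo_tool", "arguments": {"delta_pos": [[0.0015,0,0],[0.001,0,0]], "dr": [[0,0,-0.2],[0,0,-0.2]], "grip": [0.5,0.5]}}

```text
t: 34.95
tool_pos: [0.6095, 0.1926, 0.1564]
tool_rot: [-1.575, -0.003, -0.006]
contact_force: [-5.2, -0.4, 1.3]
opening: 0.0548
```

Emit:
{"name": "servo_tool", "arguments": {"delta_pos": [[-0.0003,0,0]], "dr": [[0,0,0]], "grip": [0.5]}}

```text
t: 35.08
tool_pos: [0.6091, 0.1926, 0.1564]
tool_rot: [-1.575, -0.003, -0.005]
contact_force: [-2.1, -0.1, -1.8]
opening: 0.0545
```

Emit:
{"name": "servo_tool", "arguments": {"delta_pos": [[0,0,0],[0,0,0],[0,0,0]], "dr": [[0,0,0],[0,0,0],[0,0,0]], "grip": [0.8,1,1]}}

```text
t: 35.45
tool_pos: [0.6115, 0.1927, 0.1579]
tool_rot: [-1.574, -0.008, -0.01]
contact_force: [0.1, -0.9, 0.4]
opening: 0.0853
```

Emit:
{"name": "servo_tool", "arguments": {"delta_pos": [[0,-0.02,0],[0,-0.045,0],[0,-0.05,0],[0,-0.04,0],[0,0,0]], "dr": [[0,0,0],[0,0,0],[0,0,0],[0,0,0],[0,0,0]], "grip": [1,1,1,1,1]}}

```text
t: 36.08
tool_pos: [0.6107, 0.1934, 0.325]
tool_rot: [-1.573, -0.014, -0.017]
contact_force: [0.0, -0.2, -0.2]
opening: 0.0856
```

```bash
python3 - <<'E'
from h import *
o=ctrl.get_obs(); print(o['t'],o['tool_pos'].round(4),o['contact_force'].round(1))
a=cv2.resize(ctrl.get_image('wrist')[130:384,150:400,::-1],None,fx=2,fy=2,interpolation=cv2.INTER_CUBIC)[:500,:390]
a=cv2.resize(ctrl.get_image('wrist')[:,:,::-1],None,fx=.9,fy=.9)
b=cv2.resize(ctrl.get_image('side')[125:205,205:285,::-1],None,fx=4.3,fy=4.3,interpolation=cv2.INTER_CUBIC)
c=np.zeros((346,806,3),np.uint8); c[:,:461]=a; c[:344,461:805]=b; cv2.imwrite('pics/f1.png',c[:,:800])
w=ctrl.get_image('wrist')[40:290,130:400,::-1]; cv2.imwrite('pics/f2.png',cv2.resize(w,None,fx=2.4,fy=2.4,interpolation=cv2.INTER_CUBIC)[:600])
E
```

```text
36.075 [0.6107 0.1934 0.325 ] [ 0.  -0.2 -0.2]
```

View pics/f1.png

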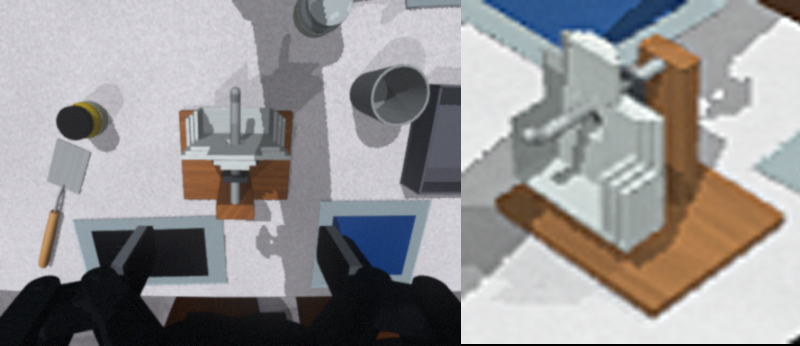

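View pics/f2.png

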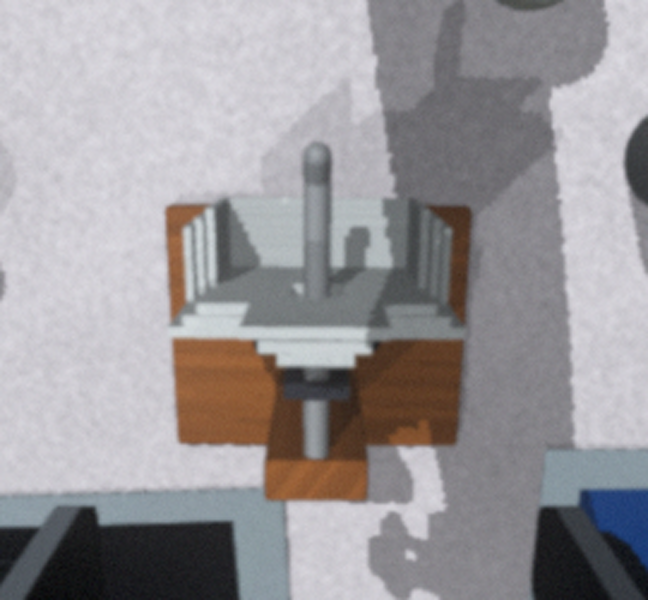

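Emit:
{"name": "servo_tool", "arguments": {"delta_pos": [[-0.02,0,0],[-0.03,0.0,0],[0,0,0],[0,0,0]], "dr": [[0,0,0],[0,0,0],[0,0,0],[0,0,0]], "grip": [1,1,1,1]}}

```text
t: 36.78
tool_pos: [0.5545, 0.1921, 0.3067]
tool_rot: [-1.578, 0.007, 0.004]
contact_force: [0.5, 0.1, -0.5]
opening: 0.0853
```

```bash
python3 - <<'E'
from h import *
cp=ctrl.camera_params('wrist'); im=ctrl.get_image('wrist')
u=[proj([(.61,.192+d,.206)],cp)[0] for d in(-.07,.07)]; print(u)
x0=int(u[0][0]); x1=int(u[1][0]); y=int(u[0][1]); 
w=im[max(0,y-50):y+40,x0:x1,::-1]; cv2.imwrite('pics/f3.png',cv2.resize(w,None,fx=5,fy=5,interpolation=cv2.INTER_CUBIC)[:600,:800])
o=ctrl.get_obs(); print(o['t'])
E
```

```text
[array([188.40272492, 242.58627676]), array([336.61511931, 242.78529551])]
36.825
```

View pics/f3.png

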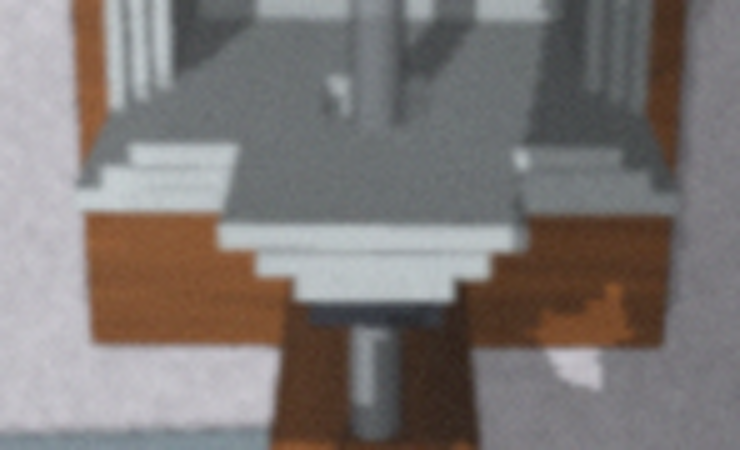

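```bash
python3 -c "
from station import ctrl
print(ctrl.finish_job(), ctrl.get_obs()['t'])"
```

```text
the job is handed in; nothing more can be done
the job is handed in; nothing more can be done
```

All three pans are hanging on the hook, large, then medium, then small, and I handed the job in at about 37 s of the 72 s allowed. `finish_job` gave no verdict.

- **Pushes:** I pushed each pan back before letting go, at about 11 N (large), 11 N (medium) and 14 N (small). I then eased off to 2–3 N and opened the gripper. The pad gave about 3 N per mm on the large pan. On the small pan the reading rose a little faster than that; I put this down to the tool tilting slightly and did not check it.
- **Final check:** The last wrist pictures show the three tabs and walls stacked in even 5 mm steps with no gaps, and the gripper well clear. No bystander was touched on purpose, and those visible in the pictures looked undisturbed.
- **What disagreed:** The pictures put the open fingertips about 35 mm further back from the reported TCP than the tool description says. I set the grip heights from the pictures and from the forces felt. The gripper also read about 2.5 mm less than each tab's width.
- **Small correction:** When I eased off the medium and small pans, the force dropped briefly to zero. I pushed each back into light contact before releasing it.

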